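# Prise open the covered pan and put the butter away

### The job

Put the butter away: prise up the blue hinged cover of the steel pan with the palette knife's blade and swing it wide open, then move every butter block from the grey divided tote into the pan, in a single layer on its floor. Then shut the cover fully; by the end the palette knife must lie flat on the green board again. Leave the shaker, bottles, jar, jug and can standing where they are.

Things in the scene. Friction and masses are not known exactly. Their poses are not given: they have to be found in the camera images.
- pan: Stainless food pan, fixed, 265 (own x) x 325 (y) mm over its rim, 65 mm high. Origin: centre of its underside; z up. Front: its -x side (faces about world -y, the middle of the bench); hinge along its +x side. Inside 233 (x) x 293 (y) mm, floor 3 mm above the origin. A flat 13 mm wide rim runs round the top, upper face at z = 65 mm, front edge at x = -132 mm.
- cover (a joint): Angle of the pan's blue cover about its hinge, rad: 0 shut, grows as it opens, 1.57 upright, stop at 1.75. Stiff hinge: it stays wherever it is left; about 3 N at the front edge lifts or shuts it (friction 0.42 N m, cover 0.28 kg). A flat plate without handle, 325 mm wide, 5 mm thick, reaching 261 mm forward of the hinge.
- cover_lip (a point): Middle of the front edge of the cover, on an upturned lip 13 mm deep; moves with the cover (shut: pan frame x = -133, y = 0, z = 80 mm); axes like the pan's when shut.
- pan_hinge (a point): Middle of the hinge axis (pan frame x = 128, y = 0, z = 74 mm); it runs along the pan's y. The shut cover's flat underside is at this height, 9 mm above the rim: along the front a slot 9 mm high (15 at the mouth) is left between rim and cover for a blade. A rubber gasket strip closes it 28 mm behind the mouth. A blade pushed 20 to 25 mm in, then raised or tilted, lifts the cover.
- tote: Grey open moulded tote, fixed, 270 (own x) x 174 (own y) mm, 32 mm high, floor 4 mm thick, outer walls 4 mm. A 34 mm wide rib along x (at y = 0) and a 4 mm wall across it (at x = 0), all 32 mm high, part it into 2 x 2 compartments, each 129 x 66 mm, centres at x = +-66, y = +-50 mm. Origin: centre of its underside.
- board: Green plastic chopping board, fixed, 330 (own x) x 130 (own y) x 10 mm. Origin: centre of its underside; the upper face is at z = 10 mm.
- knife: Palette knife, 230 mm long, 0.13 kg, lying flat on the board, blade to its own +x. Red flat-sided handle 110 long (x = -70 to 40 mm), 24 wide, 22 mm high. Steel blade 34 wide, 2.5 mm thick, flush with the handle's underside, tip at x = 160 mm. Origin: on the underside, in the front half of the handle, near the point of balance; z up.
- knife_tip (a point): Middle of the blade's tip edge, on the underside: knife frame x = 160, y = 0, z = 0 mm.
- shaker: Aluminium salt shaker, 42 mm wide, 82 mm high, standing at the far corner of the board; a bystander. Origin: centre of its underside.
- squeeze_red: Red squeeze bottle, 56 mm wide, 180 mm high, a bystander. Origin: centre of its underside.
- squeeze_yellow: Yellow squeeze bottle, 56 mm wide, 180 mm high, a bystander. Origin: centre of its underside.
- jar: Amber glass jar, 72 mm wide, 100 mm high, a bystander. Origin: centre of its underside.
- jug: Pink jug, 100 mm wide (with a handle), 110 mm high, a bystander. Origin: centre of its underside.
- can: Can with a green label, 74 mm wide, 110 mm high, a bystander. Origin: centre of its underside.
- butter1: Butter block in gold wrapping with a white and blue band, 92 (own x) x 48 (y) x 48 mm (z), 0.2 to 0.33 kg. Origin: centre of the face that is its underside at the start, 24 mm below its middle. There are two to four blocks; absent ones have no pose.
- butter2: Butter block in gold wrapping with a white and blue band, 92 (own x) x 48 (y) x 48 mm (z), 0.2 to 0.33 kg. Origin: centre of the face that is its underside at the start, 24 mm below its middle. There are two to four blocks; absent ones have no pose.
- butter3: Butter block in gold wrapping with a white and blue band, 92 (own x) x 48 (y) x 48 mm (z), 0.2 to 0.33 kg. Origin: centre of the face that is its underside at the start, 24 mm below its middle. There are two to four blocks; absent ones have no pose.
- butter4: Butter block in gold wrapping with a white and blue band, 92 (own x) x 48 (y) x 48 mm (z), 0.2 to 0.33 kg. Origin: centre of the face that is its underside at the start, 24 mm below its middle. There are two to four blocks; absent ones have no pose.

How it is judged:
On the way, in this order (a step that is already met when the one before it is completed fails the run):
1. the cover is prised up by the knife (more than 0.1 rad), no finger on it (value of joint cover above 0.1 rad and contact force between knife and cover above 0.3 N and contact force between the fingers and cover below 0.3 N), for 0.1 s.
2. the cover stands wide open (more than 1.2 rad) (value of joint cover above 1.2 rad), for 0.3 s.
3. every butter block lies in the pan (x of butter1 in the frame of pan between -0.12 and 0.12 m and y of butter1 in the frame of pan between -0.15 and 0.15 m and z of butter1 in the frame of pan between -0.003 and 0.058 m and x of butter2 in the frame of pan between -0.12 and 0.12 m and y of butter2 in the frame of pan between -0.15 and 0.15 m and z of butter2 in the frame of pan between -0.003 and 0.058 m and x of butter3 in the frame of pan between -0.12 and 0.12 m and y of butter3 in the frame of pan between -0.15 and 0.15 m and z of butter3 in the frame of pan between -0.003 and 0.058 m and x of butter4 in the frame of pan between -0.12 and 0.12 m and y of butter4 in the frame of pan between -0.15 and 0.15 m and z of butter4 in the frame of pan between -0.003 and 0.058 m and linear speed of each of butter1, butter2, butter3, butter4 below 0.03 m/s), for 0.3 s.
At the end, for the whole second after the job is handed in: Every butter block present lies in the pan (origin within 120 mm of its middle along x, 150 mm along y, under 58 mm above its underside); the cover is shut (below 0.04 rad); the knife rests flat with handle and tip over the board, within 10 mm of its face (x of butter1 in the frame of pan between -0.12 and 0.12 m and y of butter1 in the frame of pan between -0.15 and 0.15 m and z of butter1 in the frame of pan between -0.003 and 0.058 m and x of butter2 in the frame of pan between -0.12 and 0.12 m and y of butter2 in the frame of pan between -0.15 and 0.15 m and z of butter2 in the frame of pan between -0.003 and 0.058 m and x of butter3 in the frame of pan between -0.12 and 0.12 m and y of butter3 in the frame of pan between -0.15 and 0.15 m and z of butter3 in the frame of pan between -0.003 and 0.058 m and x of butter4 in the frame of pan between -0.12 and 0.12 m and y of butter4 in the frame of pan between -0.15 and 0.15 m and z of butter4 in the frame of pan between -0.003 and 0.058 m and value of joint cover below 0.04 rad and x of knife in the frame of board between -0.165 and 0.165 m and y of knife in the frame of board between -0.065 and 0.065 m and z of knife in the frame of board between -0.003 and 0.02 m and x of knife_tip in the frame of board between -0.165 and 0.165 m and y of knife_tip in the frame of board between -0.065 and 0.065 m and z of knife_tip in the frame of board between -0.003 and 0.02 m and angle between knife's own z axis and vertical below 0.15 rad and linear speed of knife below 0.03 m/s); the robot touches nothing.
It fails at once if a bystander (shaker, bottles, jar, jug or can) is shifted more than 30 mm or tipped (distance of any of shaker, squeeze_red, squeeze_yellow, jar, jug, can from where it was at the start of the episode above 0.03 m or angle between any of shaker, squeeze_red, squeeze_yellow, jar, jug, can's own z axis and vertical above 0.4 rad).
Of butter1, butter2, butter3, butter4 only 2 to 4 are there at a start; the rules pass over those that are not, and their reading is None.
At some moment in a run one of butter1, butter2, butter3, butter4 may be knocked a few centimetres aside while the robot is not near it.
Once in a run the grip may slacken for a moment while it holds something.
It also fails if it takes over 210 s, if anything falls off the work surface, if the arm or the gripper's body presses on something with over 40 N, if the wrist force passes 120 N, or if a joint passes its speed limit or range.

### The arm

A 7-joint arm with a two-finger parallel gripper is mounted at the origin on the work surface. World frame = base frame: x ahead of the robot, y to its left, z up, the work surface at z = 0. Lengths are in m, angles in rad, forces in N, time in s.
With the tool pointing down it reaches from about 0.4 to 0.875 m from the base axis. Payload 6.5 kg.
Tool frame: the origin (TCP) lies midway between the tips of the shut fingers; the grasp point (between the pads) lies 19 mm behind it; z points along the fingers, y is the line along which they close (so a half turn about z gives the same grasp; the last joint's range is limited). The gripper opens to 88 mm and grips with 3 to 60 N. Pads are 18 mm wide; open, the fingers measure 123 mm over their backs; the gripper's body (75 mm by 187 mm) begins 45 mm behind the grasp point.
Start: joints at [1.161, 0.536, -0.004, 1.538, 0.003, 1.067, -0.071], TCP at [0.219, -0.612, 0.239] pointing down, gripper open.
Joint ranges: [-2.7, 2.7], [-0.37, 2.16], [-1.27, 1.26], [0.24, 2.4], [-1.31, 4.45], [0.19, 1.91], [-2.76, 2.76]. Speed limits (rad/s): [2.39, 2.39, 3.14, 3.14, 3.14, 3.14, 3.14].

### API

Orientations are given as a unit quaternion [w, x, y, z].
In Python, from rig import monitor, optics, order gives the robot as it stands.
- The arm moves only by the shell command python3 -m jog 'ROWS' [OPENING]. ROWS is JSON, a list that holds one entry, the list of rows, each a list of 4 numbers: the shift along the tool's x, y, z in cm, then the turn about the tool's z in degrees. In form: [[[tx, ty, tz, turn], ...]]. A call has 1 to 8 rows; each row shifts and turns the commanded pose from where the row before left it, along the tool's axes as they then stand; what a row does not reach is not made up. A row lasts 1/10 s, in which the tool goes at most 50 mm and 8.59 degrees, less where a joint would pass 70% of its speed; a pose out of reach is approached as far as the arm can. A call is refused whole if a number of a shift passes 5 or a number of a turn 8.59, either way. A call with a gripper value outside its range is refused whole. OPENING is the finger opening in cm, from 0 to 8.81, set as the call begins (- or left out, the last holds). The fingers move at their own pace and stop on an object; the grip force is fixed at half the most. Time passes only in rows, so rows that do not move let the fingers close. It gives the time, the measured TCP pose, the force, the opening and the grip force at its end, in the units of the state.
- monitor.observe(): the state, without advancing time (a new reading comes with each control period).
- optics.grab_frame(name): name is "side" or "top"; returns a dict with "frame" (480x640x3 uint8, blue, green, red), "fx", "fy", "cx", "cy" (pixels), "origin" and "orientation" of the camera in the world. Camera axes: x right, y down, z forward; pixel columns grow to the right and rows downward; lengths in m; the calibration is good to about 2 mm. A picture is of the moment at which its call begins. There is no depth.
- order.hand_in(): hands the job in; it is judged then, once.
The state is a dict: "time_s": time; "qpos": joint angles; "joint_velocities": joint speeds; "joint_efforts": joint torques, N m; "tool_pos": TCP position; "tool_rot": TCP orientation; "ft_force": force on the tool from outside, world axes, zero at the start; "moment": the same for the moment, N m; "width": finger opening in m; "grip_force": force on a finger pad.
Only numpy, scipy, OpenCV 4.12 (cv2) and the standard library are available. Lean on these libraries where they do the work, as an engineer would, in place of code of your own. Each camera call takes 0.05 s, during which the arm holds its last target. There are 200 camera calls.

## Working session

There is one attempt and no reset: what is moved stays moved. The work goes in short steps, Python scripts to look and compute and a shell command to move; the robot and the scene stay as the last step left them, time stands still between calls to the robot, and variables do not carry over. Pictures are saved under pics/ and viewed, at most 14 in all, crops included, and the job is handed in when it is done.

```bash
mkdir -p pics; ls
python3 - <<'E'
from rig import monitor, optics, order
import cv2
print(monitor.observe())
for n in("side","top"):
    d=optics.grab_frame(n); cv2.imwrite(f"pics/{n}0.png",d["frame"]); print({k:v for k,v in d.items() if k!="frame"})
E
```

```text
pics
{'time_s': 0.0, 'qpos': array([ 1.1607837 ,  0.53719704, -0.00445387,  1.53887458,  0.00262628,
        1.06728725, -0.07120564]), 'joint_velocities': array([-0.00119387, -0.00236002, -0.00023217,  0.00091842, -0.00234475,
       -0.00035294,  0.00035382]), 'joint_efforts': array([ 4.20805454e-04, -5.70978284e+01,  9.91063043e-01, -2.51602757e+01,
       -5.62479312e-02,  1.79175020e-02,  1.89297834e-04]), 'tool_pos': array([ 0.21887738, -0.61138081,  0.23781837]), 'tool_rot': array([-8.52033717e-04,  9.85252201e-01,  1.71106180e-01, -2.21116612e-04]), 'ft_force': array([-0.57572857, -0.01802917, -1.03677526]), 'moment': array([ 0.02535057,  0.00915935, -0.04325756]), 'grip_force': 0.0, 'width': 0.08846271475850243}
{'fx': 452.32994293432614, 'fy': 452.32994293432614, 'cx': 319.12267291887224, 'cy': 230.9810759218746, 'origin': array([0.51512417, 0.7808971 , 0.69155172]), 'orientation': array([ 0.02555191, -0.03720969,  0.90912866, -0.41406234])}
{'fx': 535.5629519709851, 'fy': 535.5629519709851, 'cx': 328.582385913297, 'cy': 240.29123435853853, 'origin': array([0.49991302, 0.03938177, 1.44748141]), 'orientation': array([-0.02311154,  0.7090071 , -0.70458628,  0.01824725])}
```

View pics/top0.png

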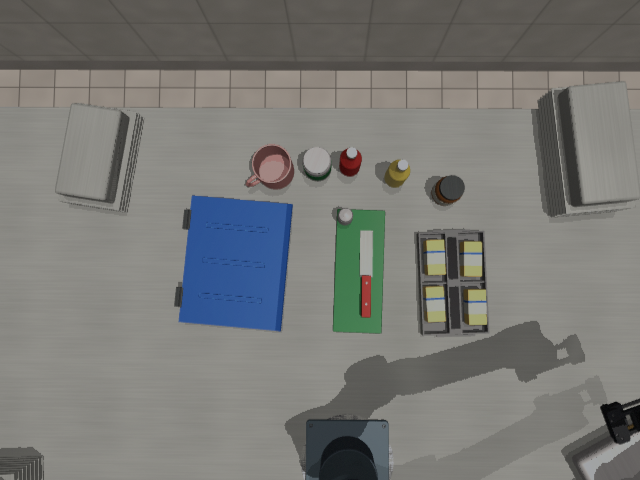

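View pics/side0.png

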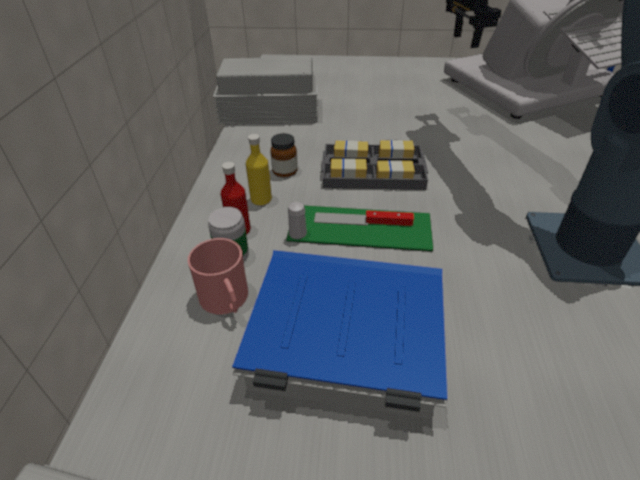

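The top view shows the pan (corners about (193,197), (292,204), (281,330), (180,321)), the knife near (365,275) with its blade pointing to +x, the tote near (452,282) with four butter blocks, and the bystanders along the far edge. I'll enlarge it for measuring.

```bash
cat > h.py <<'E'
import numpy as np, cv2
from scipy.spatial.transform import Rotation as R
from rig import monitor, optics, order
def rot(q): return R.from_quat([q[1],q[2],q[3],q[0]])
def ray(d,u,v):
    r=rot(d["orientation"]).apply([(u-d["cx"])/d["fx"],(v-d["cy"])/d["fy"],1]); return np.array(d["origin"]),r
def plane(d,u,v,z):
    o,r=ray(d,u,v); return o+r*(z-o[2])/r[2]
def proj(d,p):
    c=rot(d["orientation"]).inv().apply(np.array(p)-d["origin"]); return c[...,:2]/c[...,2:]*[d["fx"],d["fy"]]+[d["cx"],d["cy"]]
def crop(d,name,x0,y0,x1,y1,s):
    cv2.imwrite("pics/"+name,cv2.resize(d["frame"][y0:y1,x0:x1],None,fx=s,fy=s,interpolation=cv2.INTER_CUBIC))
def mask(d,lo,hi,box=(0,0,640,480)):
    h=cv2.cvtColor(d["frame"],cv2.COLOR_BGR2HSV); m=cv2.inRange(h,np.array(lo),np.array(hi)); k=np.zeros_like(m); x0,y0,x1,y1=box; k[y0:y1,x0:x1]=m[y0:y1,x0:x1]; return k
def tool():
    s=monitor.observe(); m=rot(s["tool_rot"]).as_matrix(); return s,m
def goto(p,yaw):
    """needed shift in tool axes (cm) and turn (deg) to bring TCP to p, tool x at yaw deg in world"""
    s,m=tool(); d=m.T@(np.array(p)-s["tool_pos"])*100
    y=np.degrees(np.arctan2(m[1,0],m[0,0])); t=-((yaw-y+180)%360-180)
    print("shift cm",d.round(2),"turn deg",round(t,1),"yaw now",round(y,1)); return d,t
E
python3 - <<'E'
from h import *
d=optics.grab_frame("top")
crop(d,"c1.png",325,200,505,340,4.4)
crop(d,"c2.png",170,190,310,340,4)
for nm,lo,hi,z in(("cover",(105,120,60),(125,255,255),.08),("board",(50,100,40),(75,255,255),.01)):
    m=mask(d,lo,hi); c=max(cv2.findContours(m,0,1)[0],key=cv2.contourArea); b=cv2.boxPoints(cv2.minAreaRect(c))
    print(nm,b.round(1).tolist(),[plane(d,*p,z)[:2].round(3).tolist() for p in b])
m=mask(d,(0,150,60),(5,255,255),(350,225,385,330)); c=max(cv2.findContours(m,0,1)[0],key=cv2.contourArea);b=cv2.boxPoints(cv2.minAreaRect(c)); print("handle",b.tolist(),[plane(d,*p,.03)[:2].round(3).tolist() for p in b])
E
```

```text
cover [[178.3000030517578, 321.29998779296875], [190.1999969482422, 194.39999389648438], [292.20001220703125, 204.0], [280.29998779296875, 330.79998779296875]] [[0.372, 0.429], [0.696, 0.406], [0.673, 0.143], [0.349, 0.17]]
board [[332.79998779296875, 330.79998779296875], [336.79998779296875, 208.89999389648438], [384.5, 210.5], [380.5, 332.3999938964844]] [[0.343, 0.037], [0.669, 0.028], [0.665, -0.101], [0.34, -0.09]]
handle [[361.0, 276.0], [370.0, 276.0], [370.0, 316.0], [361.0, 316.0]] [[0.489, -0.037], [0.489, -0.061], [0.384, -0.061], [0.384, -0.037]]
```

View pics/c1.png

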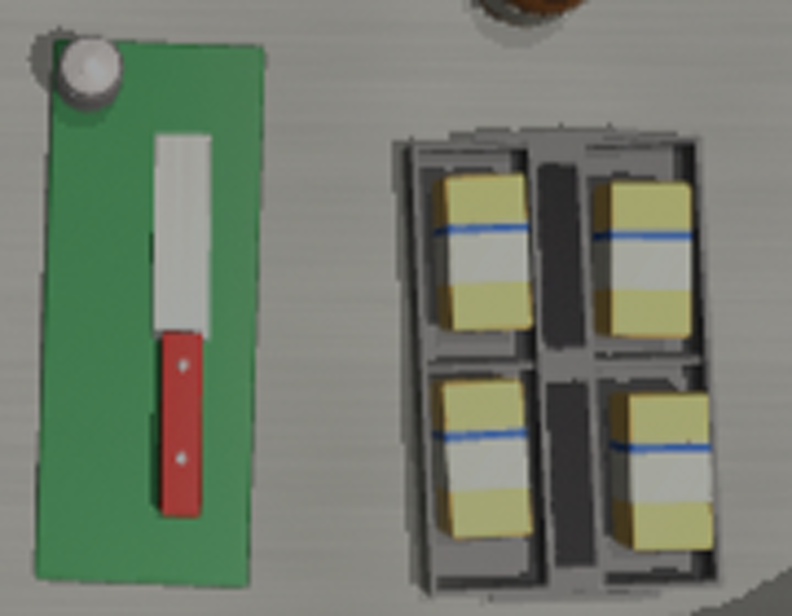

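View pics/c2.png

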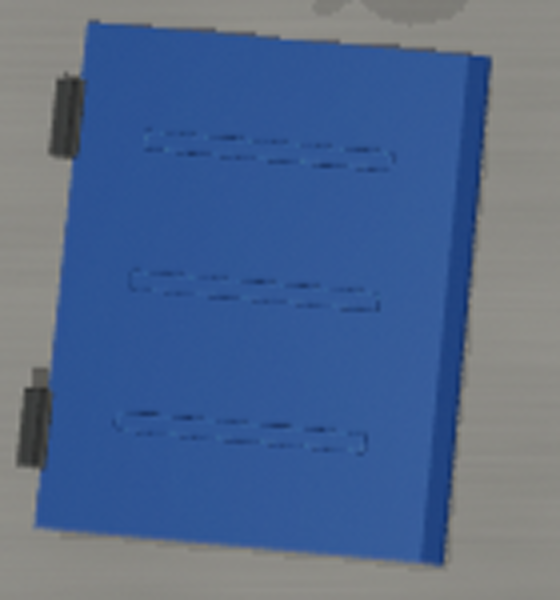

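Run:
```python
from h import *
d=optics.grab_frame("top")
f=lambda x,y:(325+x/4.4,200+y/4.4)
P=lambda x,y,z:plane(d,*f(x,y),z)[:2]
tip=P(183,134,.0125); hb=P(182,517,.032); hf=P(182,333,.032)
print("tip",tip,"hb",hb,"hf",hf,"yaw",np.degrees(np.arctan2(*(tip-hb)[::-1])),np.linalg.norm(tip-hb))
B={1:[(447,177),(525,175),(531,328),(453,330)],2:[(610,183),(690,183),(692,336),(610,336)],3:[(445,380),(524,378),(531,537),(452,538)],4:[(627,394),(709,392),(712,549),(632,550)]}
for k,c in B.items():
    w=np.array([P(*p,.052) for p in c]); a=(w[0]+w[1]-w[2]-w[3])/2
    print(k,w.mean(0).round(4),"len",np.linalg.norm(a).round(3),"wid",np.linalg.norm(w[0]-w[1]).round(3),"yaw",np.degrees(np.arctan2(a[1],a[0])).round(1))
t=[P(*p,.032) for p in [(414,142),(698,138),(717,580),(430,595)]];print("tote",np.round(t,3),np.mean(t,0))
print("shaker",P(90,65,.092)); 
for n,u,v,z in(("jug",272,165,.11),("can",317,160,.11),("red",351,153,.18),("yel",402,165,.18),("jar",452,186,.1)): print(n,plane(d,u,v,z)[:2].round(3))
goto([hf[0]-.013,(hf[1]+hb[1])/2,.15],np.degrees(np.arctan2(*(tip-hb)[::-1])))
```

```text
tip [ 0.61100451 -0.05237867] hb [ 0.38043069 -0.05106285] hf [ 0.48993338 -0.05080809] yaw -0.326967673195716 0.2305775686891113
1 [ 0.5388 -0.2309] len 0.09 wid 0.046 yaw 1.9
2 [ 0.5353 -0.3262] len 0.09 wid 0.047 yaw -0.2
3 [ 0.4178 -0.2296] len 0.093 wid 0.047 yaw 2.2
4 [ 0.4109 -0.3364] len 0.091 wid 0.048 yaw 0.9
tote [[ 0.605 -0.19 ]
 [ 0.609 -0.361]
 [ 0.345 -0.369]
 [ 0.335 -0.199]] [ 0.47381103 -0.27958494]
shaker [0.64450434 0.00649826]
jug [0.768 0.193]
can [0.781 0.079]
red [ 0.784 -0.004]
yel [ 0.755 -0.126]
jar [ 0.718 -0.263]
shift cm [ 43.19 -44.08   8.86] turn deg 20.0 yaw now 19.7
```

```bash
python3 -m jog '[[[0,0,0,6.67],[0,0,0,6.67],[0,0,0,6.67],[1.3,-2.8,0,0],[1.3,-2.8,0,0],[1.3,-2.8,0,0],[1.3,-2.8,0,0],[1.3,-2.8,0,0]]]' 5.5
python3 -m jog '[[[1.3,-2.8,0,0],[1.3,-2.8,0,0],[1.3,-2.8,0,0],[1.3,-2.8,0,0],[1.3,-2.8,0,0],[1.3,-2.8,0,0],[1.3,-2.8,0,0],[1.3,-2.8,0,0]]]'
python3 -m jog '[[[1.3,-2.8,0,0],[1.3,-2.8,0,0],[1.3,-2.8,0,0],[1.3,-2.8,0,0],[1.3,-2.8,0,0],[1.3,-2.8,0,0],[1.3,-2.8,0,0],[0,0,0,0]]]'
python3 -c "
from h import *
goto([.477,-.0515,.015],-.3); print(tool()[0]['qpos'].round(2))"
```

```text
time_s: 1.0
tool_pos: [0.2852, -0.471, 0.2386]
tool_rot: [-0.0, 1.0, -0.003, -0.0]
ft_force: [0.6, 0.7, 0.3]
width: 0.055
grip_force: 0.0
time_s: 1.8
tool_pos: [0.3904, -0.2477, 0.2387]
tool_rot: [0.0, 1.0, -0.003, -0.0]
ft_force: [0.1, 0.3, 0.0]
width: 0.0548
grip_force: 0.0
time_s: 2.6
tool_pos: [0.4836, -0.0489, 0.2389]
tool_rot: [-0.001, 1.0, 0.0, 0.001]
ft_force: [-1.3, 0.4, -0.2]
width: 0.0547
grip_force: 0.0
shift cm [-0.69  0.3  22.39] turn deg 0.4 yaw now 0.1
[ 0.21  0.27 -0.24  1.95  0.08  0.93 -1.63]
```

```bash
python3 -m jog '[[[-0.3,0.15,4,0.4],[-0.3,0.15,4,0],[0,0,4,0],[0,0,4,0],[0,0,3,0],[0,0,2,0],[0,0,1,0],[0,0,0,0]]]'
python3 -c "
from h import *
goto([.477,-.0515,.013],-.3)
d=optics.grab_frame('side'); crop(d,'s1.png',280,160,480,280,4)"
```

```text
time_s: 3.4
tool_pos: [0.4752, -0.0568, 0.0179]
tool_rot: [0.0, 1.0, -0.006, -0.001]
ft_force: [-0.5, 0.3, 0.4]
width: 0.0548
grip_force: 0.0
shift cm [ 0.18 -0.53  0.49] turn deg -0.4 yaw now -0.7
```

View pics/s1.png

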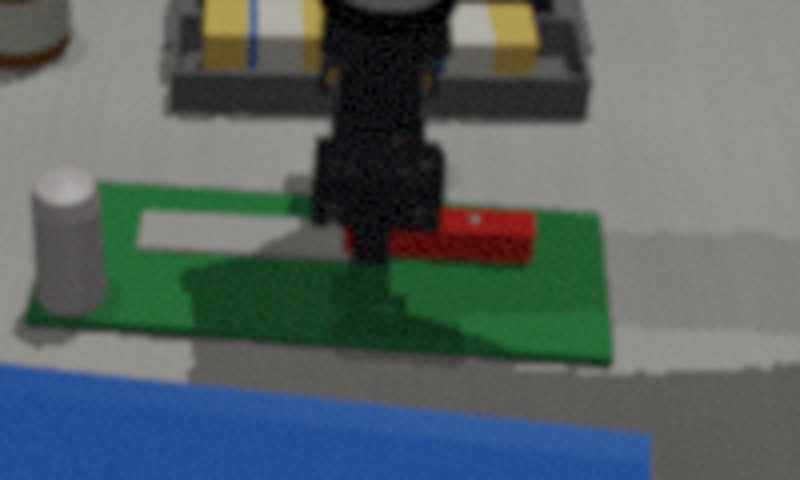

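The finger stands astride the front end of the handle (handle front at crop px 347, finger 355–388), just short of the blade. I'll lower and grip.

```bash
python3 -m jog '[[[0.15,-0.5,0.25,0.4],[0,0,0.2,0],[0,0,0,0],[0,0,0,0]]]'
python3 -m jog '[[[0,0,0,0],[0,0,0,0],[0,0,0,0],[0,0,0,0],[0,0,0,0],[0,0,0,0]]]' 0
python3 -m jog '[[[0,0,-2,0],[0,0,-2,0],[0,0,-2,0],[0,0,-2,0],[0,0,-2,0],[0,0,0,0],[0,0,0,0]]]'
python3 -c "
from h import *
print(tool()[0]['moment'])
d=optics.grab_frame('side'); crop(d,'s2.png',280,110,480,260,4)"
```

```text
time_s: 3.85
tool_pos: [0.4779, -0.0514, 0.0146]
tool_rot: [0.0, 1.0, -0.01, 0.0]
ft_force: [-0.3, -0.1, -0.0]
width: 0.055
grip_force: 0.0
time_s: 4.45
tool_pos: [0.4777, -0.0512, 0.0142]
tool_rot: [-0.0, 1.0, -0.01, 0.0]
ft_force: [-0.4, -0.2, 1.0]
width: 0.0237
grip_force: 30.0
time_s: 5.15
tool_pos: [0.4775, -0.0515, 0.1139]
tool_rot: [0.0, 1.0, -0.01, 0.0]
ft_force: [-0.6, 0.8, -1.7]
width: 0.0235
grip_force: 30.0
[ 0.02353689 -0.00214207  0.02107062]
```

View pics/s2.png

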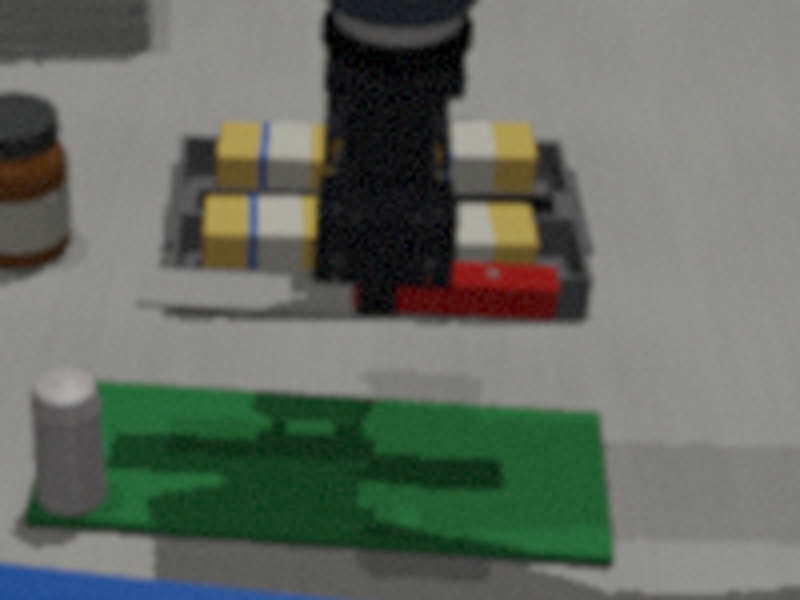

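The knife is held level (blade along crop row ~285) and clear of the board. Next I'll turn it towards the pan front.

```bash
python3 -m jog '[[[0,0,0,-7.2],[0,0,0,-7.2],[0,0,0,-7.2],[0,0,0,-7.2],[0,0,0,-7.2],[0,0,0,-7.2]]]'
python3 -m jog '[[[0,0,0,-7.2],[0,0,0,-7.2],[0,0,0,-7.2],[0,0,0,-7.2],[0,0,0,-7.2],[0,0,0,-7.1],[0,0,0,0],[0,0,0,0]]]'
python3 -c "
from h import *
goto([.4983,.004,.0722],85.2); print(tool()[0]['qpos'].round(2))"
```

```text
time_s: 5.8
tool_pos: [0.4767, -0.0512, 0.1128]
tool_rot: [-0.001, 0.932, 0.362, -0.001]
ft_force: [0.4, 0.3, -0.5]
width: 0.0237
grip_force: 30.0
time_s: 6.6
tool_pos: [0.477, -0.0513, 0.1133]
tool_rot: [-0.001, 0.737, 0.676, -0.0]
ft_force: [-0.0, -0.1, -1.5]
width: 0.0238
grip_force: 30.0
shift cm [5.69 1.65 4.11] turn deg -0.2 yaw now 85.0
[ 0.48  0.51 -0.57  2.05  0.42  0.7  -0.45]
```

```bash
python3 -m jog '[[[1.5,0.55,1,-0.2],[1.5,0.55,1,0],[1.5,0.55,1,0],[1.2,0,1.1,0],[0,0,0,0],[0,0,0,0]]]'
python3 -c "
from h import *
goto([.5018,.0455,.0722],85.2)
d=optics.grab_frame('side'); crop(d,'s3.png',240,180,440,330,4)
d=optics.grab_frame('top'); crop(d,'t3.png',250,190,400,310,5)"
```

```text
time_s: 7.2
tool_pos: [0.4983, 0.0039, 0.073]
tool_rot: [-0.0, 0.735, 0.678, -0.001]
ft_force: [-0.1, 0.5, -1.8]
width: 0.024
grip_force: 30.0
shift cm [4.17 0.01 0.08] turn deg 0.1 yaw now 85.3
```

View pics/t3.png

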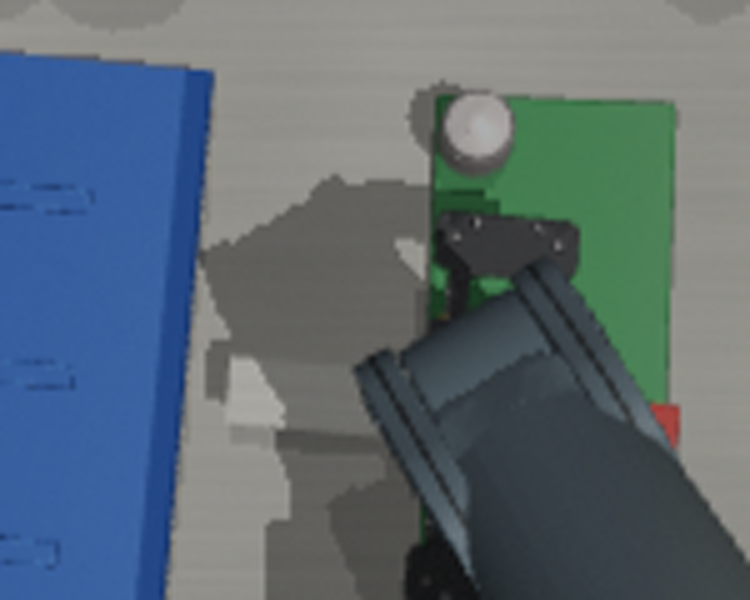

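View pics/s3.png

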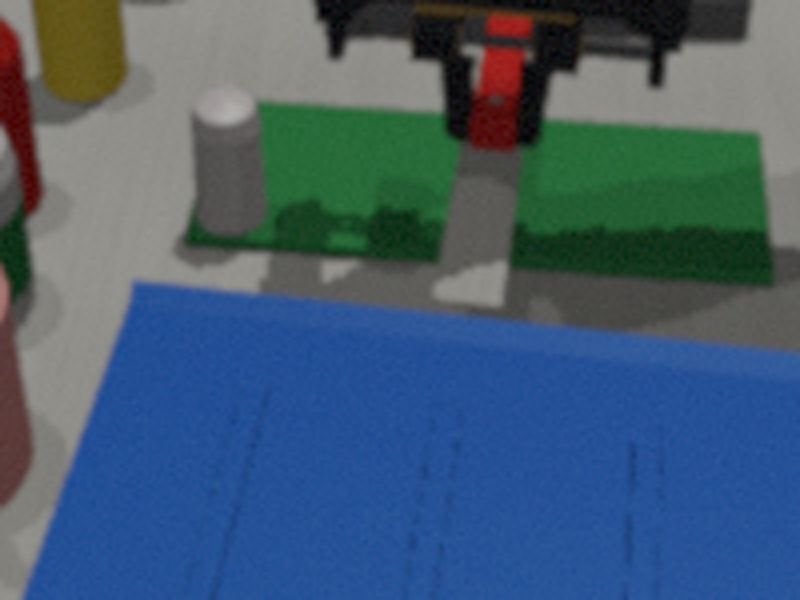

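The top crop shows the blade tip at about (230,395), some 22 mm before the lip at x≈187. The side crop shows it square to the edge, tip at (470,303). I'll push in slowly and watch the force.

```bash
python3 -c "
from h import *
d=optics.grab_frame('side')
for z in(.064,.069,.074): print(((proj(d,[.5094,.1365,z])-[240,180])*4).round(1))
for x,z in((.1565,.08),(.1565,.065)): print(((proj(d,[.511,x,z])-[240,180])*4).round(1))"
python3 -m jog '[[[0.5,0,0.05,0],[0.5,0,0.03,0],[0.5,0,0,0],[0.5,0,0,0],[0.4,0,0,0],[0,0,0,0]]]'
python3 -m jog '[[[0.4,0,0,0],[0.4,0,0,0],[0,0,0,0]]]'
```

```text
[463.6 309.6]
[463.9 302.3]
[464.3 295. ]
[460.3 314.6]
[459.2 336.7]
time_s: 7.95
tool_pos: [0.5007, 0.029, 0.0725]
tool_rot: [-0.0, 0.735, 0.679, 0.0]
ft_force: [0.4, 0.1, -1.7]
width: 0.0238
grip_force: 30.0
time_s: 8.25
tool_pos: [0.5014, 0.0368, 0.0725]
tool_rot: [-0.0, 0.735, 0.678, 0.0]
ft_force: [0.4, -0.1, -1.3]
width: 0.0235
grip_force: 30.0
```

```bash
python3 -m jog '[[[0.4,0,0.03,0],[0.3,0,0,0],[0.2,0,0,0],[0,0,0,0]]]'
python3 -m jog '[[[0,0,-0.3,0],[0,0,-0.3,0],[0,0,-0.3,0],[0,0,-0.3,0],[0,0,0,0]]]'
```

```text
time_s: 8.65
tool_pos: [0.502, 0.0455, 0.0721]
tool_rot: [-0.0, 0.735, 0.678, 0.0]
ft_force: [0.6, -0.8, -1.6]
width: 0.0239
grip_force: 30.0
time_s: 9.15
tool_pos: [0.5023, 0.0448, 0.0846]
tool_rot: [0.0, 0.735, 0.678, 0.0]
ft_force: [0.2, 0.2, -1.2]
width: 0.0239
grip_force: 30.0
```

```bash
python3 -c "
from h import *
print(tool()[0]['moment'],tool()[0]['ft_force'])
d=optics.grab_frame('side'); crop(d,'s4.png',240,190,440,340,4)"
```

```text
[-0.06295076 -0.0497309   0.01189224] [ 0.18854348  0.2028843  -1.24794955]
```

View pics/s4.png

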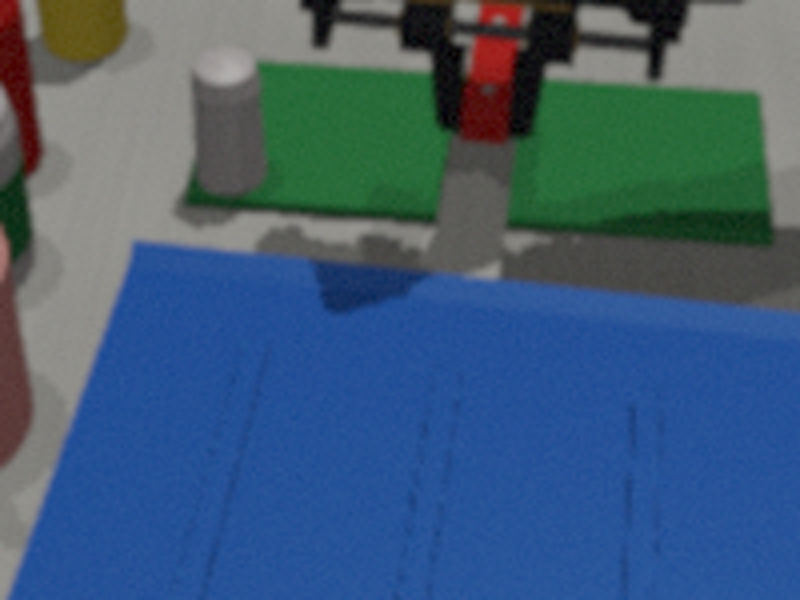

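Run:
```python
from h import *
d=optics.grab_frame('side')
s,m=tool(); yaw=np.radians(85.2); a=np.array([np.cos(yaw),np.sin(yaw),0]); b=np.array([-a[1],a[0],0]); up=np.array([0,0,1])
T=s['tool_pos']-0.0042*up
pivot=T+0.013*up
for ph in(0,3,6):
    c,sn=np.cos(np.radians(ph)),np.sin(np.radians(ph))
    def K(l,w,h): # l ahead of TCP, h above underside
        return pivot+a*(l*c+(h-.013)*sn*1)+up*((h-.013)*c-l*sn)+b*w
    pts=[K(.013,.017,.0025),K(.013,-.017,.0025),K(.1,.017,.0025),K(.1,-.017,.0025),K(.11,.017,.0025),K(.11,-.017,.0025),K(.013,0,.022)]
    print(ph,[((proj(d,p)-[240,190])*4).round(0).tolist() for p in pts], "tip z",K(.133,0,0)[2].round(4))
h=cv2.cvtColor(d['frame'],cv2.COLOR_BGR2HSV)
```

```text
0 [[514.0, 142.0], [448.0, 136.0], [497.0, 257.0], [427.0, 250.0], [495.0, 272.0], [425.0, 264.0], [483.0, 110.0]] tip z 0.0801
3 [[514.0, 143.0], [449.0, 136.0], [497.0, 264.0], [427.0, 256.0], [495.0, 279.0], [425.0, 271.0], [482.0, 112.0]] tip z 0.0731
6 [[514.0, 143.0], [449.0, 136.0], [497.0, 270.0], [427.0, 263.0], [494.0, 286.0], [425.0, 278.0], [482.0, 113.0]] tip z 0.0662
```

```bash
for i in 1 2 ; do python3 -m jog '[[[0,0,-0.25,0],[0,0,-0.25,0],[0,0,0,0]]]' | grep -E 'tool_pos|ft_'; python3 -c "
from h import *
print(tool()[0]['moment'].round(3))"; done
python3 -c "
from h import *
d=optics.grab_frame('side'); crop(d,'s5.png',240,190,440,340,4)"
```

```text
tool_pos: [0.5019, 0.0452, 0.0892]
ft_force: [-0.1, 1.5, -4.9]
[ 0.035 -0.032  0.01 ]
tool_pos: [0.5019, 0.045, 0.0943]
ft_force: [-0.9, 1.3, -5.3]
[-0.03   0.034  0.033]
```

View pics/s5.png

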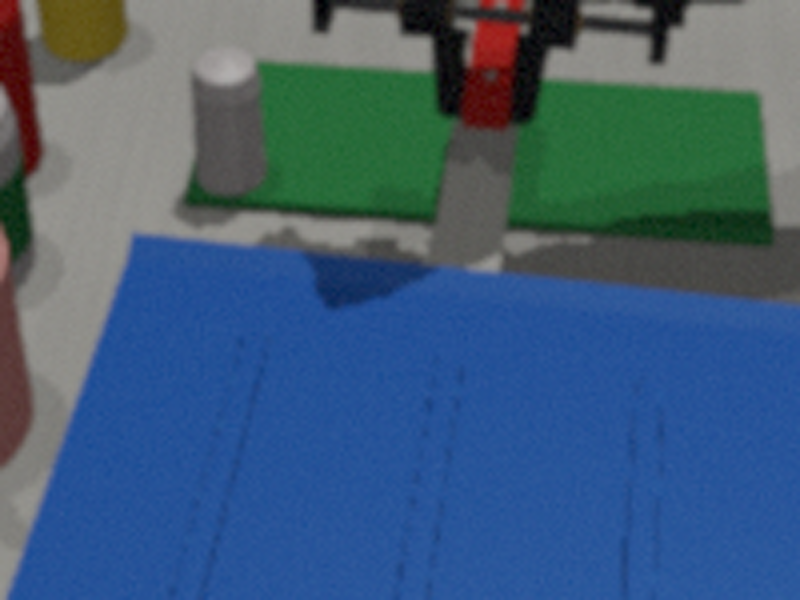

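Cover corner rose from row 242 to 235 with the force at about 4 N: it is being lifted. I'll continue up.

```bash
python3 -m jog '[[[0,0,-0.5,0],[0,0,-0.5,0],[0,0,-0.5,0],[0.05,0,-0.5,0],[0.05,0,-0.5,0],[0.1,0,-0.5,0],[0,0,0,0]]]' | grep -E 'tool_pos|ft_|grip'
python3 -c "
from h import *
d=optics.grab_frame('side'); crop(d,'s6.png',200,150,440,330,3.3)"
```

```text
tool_pos: [0.5024, 0.0468, 0.1248]
ft_force: [-1.0, -0.6, -3.0]
grip_force: 30.0
```

View pics/s6.png

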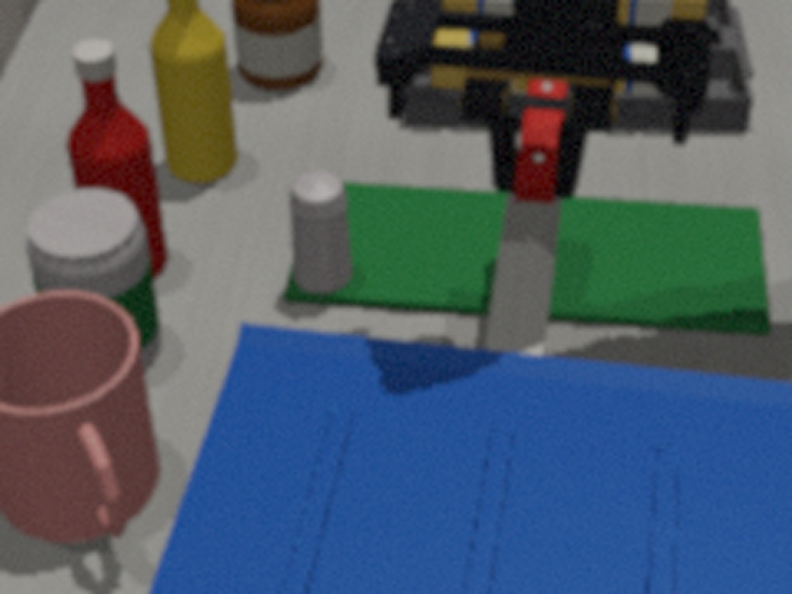

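```bash
for i in 1 2 3; do python3 -m jog '[[[0.3,0,0,0],[0.3,0,0,0],[0.3,0,0,0],[0,0,0,0]]]' | grep -E 'tool_pos|ft_'; done
python3 -c "
from h import *
d=optics.grab_frame('side'); crop(d,'s7.png',200,150,440,330,3.3)"
```

```text
tool_pos: [0.5028, 0.0564, 0.1239]
ft_force: [-0.4, -1.1, -3.4]
tool_pos: [0.5036, 0.0657, 0.1241]
ft_force: [-0.5, -1.3, -4.7]
tool_pos: [0.5042, 0.0716, 0.1241]
ft_force: [0.1, -8.2, -0.3]
```

View pics/s7.png

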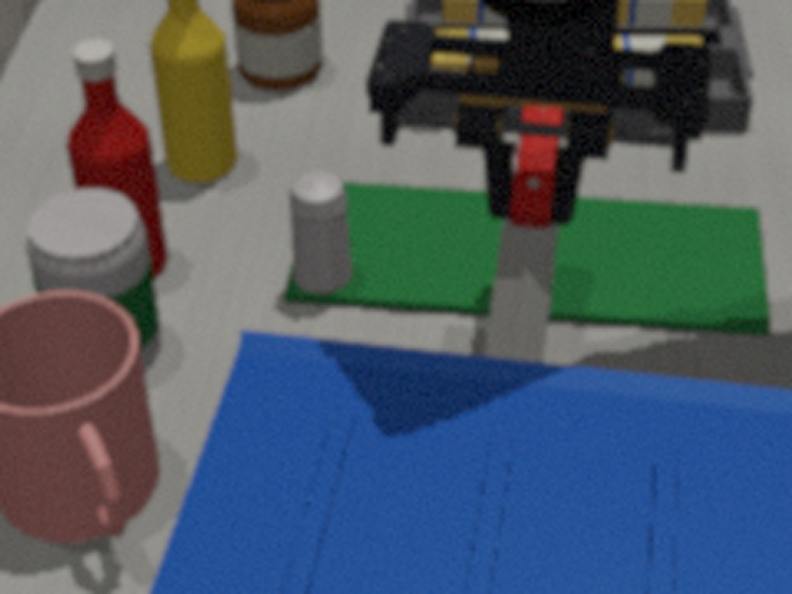

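The cover sits shut again (corner row back to ~251) and the knife is tilted about 25° tip-down in the grip, its tip on the rim against the gasket. So a plain raise just slips in the grip. I'll use the tip-on-rim lever instead and measure the cover angle by code.

```bash
cat >> h.py <<'E'
LIP=np.array([.511,.1565]); AX=np.array([.083,.9965])
def ccorner(frame):
    """far front corner of the cover in the side view: topmost blue px in cols 262-300 region"""
    m=cv2.inRange(cv2.cvtColor(frame,cv2.COLOR_BGR2HSV),np.array((105,120,40)),np.array((125,255,255)))
    m=cv2.morphologyEx(m,cv2.MORPH_OPEN,np.ones((3,3))); c=max(cv2.findContours(m,0,1)[0],key=cv2.contourArea)[:,0,:]
    return c[np.argmin(c[:,0]*.35+c[:,1])]   # upper-left extreme
def cpoint(th,s=.1625):
    """far front corner world position at angle th"""
    h=np.append(LIP+.261*AX,.074); e=np.array([.9965,-.083]); r=np.array([-.261,.008])
    c,sn=np.cos(th),np.sin(th); x=r[0]*c+r[1]*sn; z=-r[0]*sn+r[1]*c
    p=h.copy(); p[:2]+=AX*x+e*s; p[2]+=z; return p
def cover():
    d=optics.grab_frame("side"); p=ccorner(d["frame"]); ths=np.linspace(-.05,1.75,361)
    q=np.array([proj(d,cpoint(t)) for t in ths]); e=np.linalg.norm(q-p,axis=1); i=e.argmin()
    return round(float(ths[i]),3),round(float(e[i]),1),p.tolist()
E
python3 - <<'E'
from h import *
print(ccorner(cv2.imread("pics/side0.png")),cover())
E
for i in 1 2; do python3 -m jog '[[[0.3,0,-0.5,0],[0.3,0,-0.5,0],[0.3,0,-0.5,0],[0.3,0,-0.5,0],[0,0,0,0]]]' | grep -E 'tool_pos|ft_'; python3 -c "
from h import *
print(cover())"; done
```

```text
[274 251] (-0.025, 0.8, [274, 251])
tool_pos: [0.5055, 0.0869, 0.1449]
ft_force: [-0.8, -1.7, -2.7]
(-0.015, 0.9, [274, 250])
tool_pos: [0.5065, 0.0984, 0.1649]
ft_force: [-0.2, -2.9, -2.1]
(0.03, 0.5, [273, 246])
```

```bash
for i in 1 2; do python3 -m jog '[[[0.4,0,-0.4,0],[0.4,0,-0.4,0],[0,0,0,0]]]' | grep -E 'tool_pos|ft_'; python3 -c "
from h import *
print(cover())"; done
```

```text
tool_pos: [0.5071, 0.1066, 0.1727]
ft_force: [-0.6, -2.2, -2.9]
(0.04, 0.6, [273, 245])
tool_pos: [0.5077, 0.1146, 0.1807]
ft_force: [-0.6, -2.0, -1.5]
(0.05, 0.8, [273, 244])
```

```bash
for i in 1 2; do python3 -m jog '[[[0.4,0,-0.2,0],[0.4,0,-0.2,0],[0,0,0,0]]]' | grep -E 'tool_pos|ft_'; python3 -c "
from h import *
print(cover())"; done
python3 -c "
from h import *
d=optics.grab_frame('side'); crop(d,'s8.png',220,110,440,300,3)"
```

```text
tool_pos: [0.5083, 0.1226, 0.1844]
ft_force: [-0.2, -2.1, -2.0]
(0.05, 0.8, [273, 244])
tool_pos: [0.5089, 0.1306, 0.1884]
ft_force: [-0.4, -2.4, -2.4]
(0.05, 0.8, [273, 244])
```

View pics/s8.png

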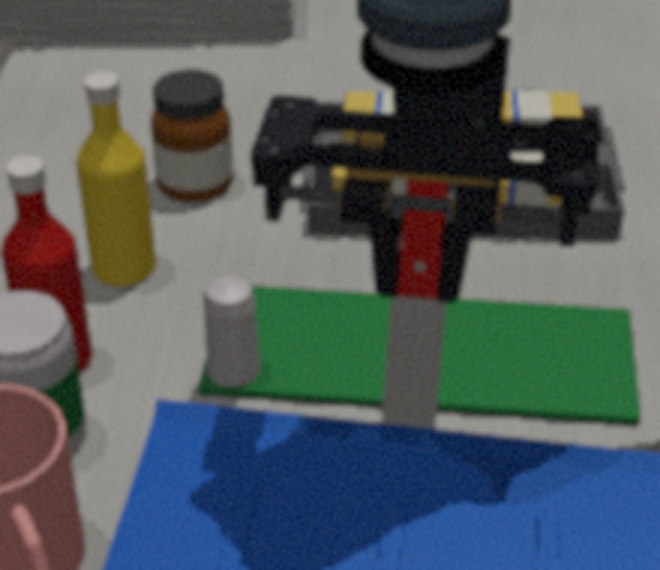

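The cover stands ajar by about 0.075 rad and the knife is steeply tip-down (~57°) in the grip. I'll withdraw along the blade, level the knife on the board, regrip it, and then insert deep.

```bash
python3 -m jog '[[[-0.55,0,-0.8,0],[-0.55,0,-0.8,0],[-0.55,0,-0.8,0],[-0.55,0,-0.8,0],[-0.55,0,-0.8,0],[-1.5,0,-0.8,0],[-2,0,-1,0],[-2,0,-1,0]]]'| grep -E 'tool_pos|ft_'
python3 -m jog '[[[-2,0,0,0],[-2,0,0,0],[-2,0,0,0],[-2,0,0,0],[-1,0,0,0],[0,0,0,7.2],[0,0,0,7.2],[0,0,0,7.2]]]'| grep -E 'tool_pos|ft_'
python3 -m jog '[[[0,0,0,7.2],[0,0,0,7.2],[0,0,0,7.2],[0,0,0,7.2],[0,0,0,7.2],[0,0,0,7.2],[0,0,0,7.2],[0,0,0,7.2]]]'| grep -E 'tool_pos|ft_'
python3 -m jog '[[[0,0,0,6.5],[0,0,0,0]]]'| grep -E 'tool_pos|ft_'
python3 -c "
from h import *
print(cover()); goto([.477,-.0515,.15],-.6)"
```

```text
tool_pos: [0.5021, 0.0467, 0.257]
ft_force: [0.4, -0.3, -1.6]
tool_pos: [0.4951, -0.0419, 0.2565]
ft_force: [0.4, 0.6, -2.1]
tool_pos: [0.4951, -0.0416, 0.2565]
ft_force: [0.0, -0.3, -1.3]
tool_pos: [0.4951, -0.0417, 0.2565]
ft_force: [0.3, 1.2, -1.2]
(0.05, 0.8, [273, 244])
shift cm [-1.81  0.98 10.64] turn deg 0.5 yaw now -0.1
```

```bash
python3 -m jog '[[[-0.9,0.5,3,0.5],[-0.9,0.5,3,0],[0,0,3,0],[0,0,2,0],[0,0,1,0],[0,0,1,0],[0,0,1,0],[0,0,0,0]]]'| grep -E 'tool_pos|ft_'
for i in 1 2; do python3 -m jog '[[[0,0,0.8,0],[0,0,0.8,0],[0,0,0.8,0],[0,0,0.8,0],[0,0,0.6,0]]]'| grep -E 'tool_pos|ft_'; done
```

```text
tool_pos: [0.476, -0.052, 0.1174]
ft_force: [-7.9, 1.2, 19.0]
tool_pos: [0.4776, -0.052, 0.078]
ft_force: [0.1, 0.4, -0.1]
tool_pos: [0.4766, -0.052, 0.0392]
ft_force: [0.6, 0.8, 0.5]
```

```bash
python3 -m jog '[[[0,0,0.5,0],[0,0,0.5,0],[0,0,0,0]]]'| grep -E 'tool_pos|ft_';python3 -m jog '[[[0,0,0.4,0],[0,0,0.3,0],[0,0,0,0]]]'| grep -E 'tool_pos|ft_'
```

```text
tool_pos: [0.4765, -0.052, 0.0296]
ft_force: [-0.5, -1.2, 0.9]
tool_pos: [0.4767, -0.052, 0.0228]
ft_force: [-0.2, -0.2, -0.4]
```

```bash
python3 -m jog '[[[0,0,0.4,0],[0,0,0.4,0],[0,0,0,0],[0,0,0,0]]]'| grep -E 'tool_pos|ft_'; python3 -m jog '[[[0,0,0,0],[0,0,0,0],[0,0,0,0]]]' 4.5| grep -E 'tool_pos|ft_|wid'
python3 -m jog '[[[0,0,-3,0],[0,0,-3,0],[0,0,-3,0],[-1,4,-3,0],[-1,4,0,0],[0,4,0,0],[0,4,0,0],[0,0,0,0]]]'| grep -E 'tool_pos|ft_'
python3 - <<'E'
from h import *
d=optics.grab_frame('top'); cv2.imwrite('pics/t9full.png',d['frame'])
m=mask(d,(0,150,60),(5,255,255),(335,225,395,335)); c=max(cv2.findContours(m,0,1)[0],key=cv2.contourArea)
r=cv2.boxPoints(cv2.minAreaRect(c)); print(cv2.boundingRect(c),[plane(d,*p,.032)[:2].round(4).tolist() for p in r])
g=cv2.cvtColor(d['frame'],cv2.COLOR_BGR2HSV)
b=cv2.inRange(g,np.array((0,0,120)),np.array((180,70,255))); k=np.zeros_like(b); k[215:280,352:380]=b[215:280,352:380]
c=max(cv2.findContours(k,0,1)[0],key=cv2.contourArea); r=cv2.boxPoints(cv2.minAreaRect(c)); print("blade",cv2.boundingRect(c),[plane(d,*p,.0125)[:2].round(4).tolist() for p in r])
E
```

```text
tool_pos: [0.4768, -0.052, 0.015]
ft_force: [0.7, 0.2, 0.6]
tool_pos: [0.477, -0.0521, 0.0152]
ft_force: [0.2, 0.6, 0.2]
width: 0.0223
tool_pos: [0.4538, -0.2173, 0.1347]
ft_force: [-0.0, 0.1, -0.4]
(363, 311, 9, 24) [[0.3973, -0.0422], [0.3975, -0.0632], [0.3376, -0.0633], [0.3374, -0.0424]]
blade (361, 265, 6, 14) [[0.5182, -0.0376], [0.5183, -0.051], [0.4836, -0.0511], [0.4835, -0.0377]]
```

Run:
```python
from h import *
print(tool()[0]['width'])
d=optics.grab_frame('top')
h=cv2.cvtColor(d['frame'],cv2.COLOR_BGR2HSV)
m=mask(d,(0,120,40),(8,255,255),(320,220,420,400)); 
for c in cv2.findContours(m,0,1)[0]:
    if cv2.contourArea(c)>5:
        r=cv2.boxPoints(cv2.minAreaRect(c)); print(cv2.boundingRect(c),[plane(d,*p,.032)[:2].round(4).tolist() for p in r])
print(h[225:345:4,366].tolist())
cv2.imwrite('pics/t10.png',cv2.resize(d['frame'][190:350,320:460],None,fx=3.7,fy=3.7,interpolation=cv2.INTER_CUBIC))
s=optics.grab_frame('side'); m=mask(s,(0,150,60),(5,255,255),(300,150,520,260))
for c in cv2.findContours(m,0,1)[0]:
    if cv2.contourArea(c)>5:print(cv2.boundingRect(c))
```

```text
0.04481898561865446
(362, 311, 10, 43) [[0.3973, -0.0396], [0.3975, -0.0632], [0.2883, -0.0634], [0.2882, -0.0399]]
[[66, 114, 128], [66, 112, 127], [66, 114, 128], [66, 114, 127], [66, 114, 128], [67, 117, 129], [66, 114, 128], [67, 115, 129], [67, 115, 122], [67, 124, 78], [64, 67, 87], [36, 11, 113], [30, 9, 112], [23, 9, 112], [30, 7, 112], [30, 9, 112], [30, 9, 111], [30, 9, 111], [24, 11, 111], [24, 11, 111], [24, 11, 111], [30, 7, 110], [1, 187, 113], [1, 178, 112], [1, 185, 113], [1, 187, 113], [1, 189, 112], [1, 185, 113], [0, 185, 113], [1, 119, 111]]
(407, 213, 48, 13)
```

The knife slid back ~93 mm in the grip but lies flat on the board: handle front at x=0.397, tip ≈0.52. I'll regrip at the handle front, lower on the pads.

```bash
python3 -m jog '[[[-1,-3.3,0,0],[-1,-3.3,0,0],[-1,-3.3,0,0],[-1.3,-3.3,0,0],[-1.3,-3.3,0,0],[-1,0,0,0],[0,0,0,0]]]' 5| grep -E 'tool_pos|ft_'
python3 -c "
from h import *
goto([.388,-.0515,.0115],-.3); print(tool()[0]['qpos'].round(2))"
```

```text
tool_pos: [0.3896, -0.0437, 0.1345]
ft_force: [-0.2, -0.7, 0.6]
shift cm [-0.13  0.78 12.3 ] turn deg -0.3 yaw now -0.6
[ 0.32  0.31 -0.37  2.25  0.19  0.62 -1.77]
```

```bash
python3 -m jog '[[[-0.1,0.8,3,-0.3],[0,0,3,0],[0,0,3,0],[0,0,1.5,0],[0,0,1,0],[0,0,0.5,0],[0,0,0.2,0],[0,0,0,0]]]' | grep -E 'tool_pos|ft_|wid'
python3 -c "
from h import *
goto([.388,-.0515,.0115],-.3); print(tool()[0]['qpos'].round(2))"
```

```text
tool_pos: [0.3905, -0.0532, 0.0129]
ft_force: [-0.2, -0.9, -0.0]
width: 0.0502
shift cm [-0.26 -0.17  0.13] turn deg -0.2 yaw now -0.5
[ 0.19  0.58 -0.2   2.29  0.38  0.3  -1.92]
```

```bash
python3 -m jog '[[[-0.3,-0.15,0.1,-0.2],[0,0,0,0],[0,0,0,0]]]' | grep -E 'tool_pos|ft_'
python3 -m jog '[[[0,0,0,0],[0,0,0,0],[0,0,0,0],[0,0,0,0],[0,0,0,0],[0,0,0,0]]]' 0| grep -E 'tool_pos|ft_|wid|grip'
python3 -m jog '[[[0,0,-2,0],[0,0,-2,0],[1,0,-2,0],[2,0,-2,0],[2,0,-2,0],[2,0,-2,0],[2,0,0,0],[0,0,0,0]]]'| grep -E 'tool_pos|ft_|wid'
python3 - <<'E'
from h import *
goto([.498,.0,.13],85.2); print(tool()[0]['qpos'].round(2),tool()[0]['moment'].round(3))
s,m=tool(); d=optics.grab_frame('side')
mk=mask(d,(0,150,60),(5,255,255),(280,80,560,260)); ys,xs=np.nonzero(mk)
ok=xs>0
for x in range(xs.min(),xs.max()+1,6):
    c=ys[xs==x]; print((x,c.min(),c.max()),end=' ')
p=s['tool_pos']; print()
for l,h in((.009,0),(.009,.022),(-.101,0),(-.101,.022)): print((proj(d,[p[0]+l,p[1]+.012,p[2]-.0018+h])).round(1),end=' ')
E
```

```text
tool_pos: [0.3872, -0.0515, 0.0118]
ft_force: [0.4, -0.1, 0.1]
tool_pos: [0.3875, -0.0515, 0.0123]
ft_force: [-2.8, 1.1, 16.2]
width: 0.0237
grip_force: 50.0
tool_pos: [0.4798, -0.0519, 0.1322]
ft_force: [0.2, -0.1, -1.5]
width: 0.0235
shift cm [ 1.79 -5.2   0.23] turn deg -85.5 yaw now -0.3
[ 0.31  0.44 -0.36  2.04  0.23  0.69 -1.78] [-0.016  0.031 -0.001]
(379, np.int64(176), np.int64(176)) (385, np.int64(176), np.int64(180)) (391, np.int64(174), np.int64(180)) (397, np.int64(168), np.int64(180)) (403, np.int64(169), np.int64(180)) (409, np.int64(169), np.int64(181)) (415, np.int64(170), np.int64(181)) (421, np.int64(170), np.int64(174)) 
[368.8 179.2] [369.4 170.7] [420.1 181.2] [421.5 172.6]
```

```bash
python3 -m jog '[[[0,0,0,-7.1],[0,0,0,-7.1],[0,0,0,-7.1],[0,0,0,-7.1],[0,0,0,-7.1],[0,0,0,-7.1]]]'| grep -E 'tool_pos|ft_'
python3 -m jog '[[[0,0,0,-7.1],[0,0,0,-7.1],[0,0,0,-7.1],[0,0,0,-7.1],[0,0,0,-7.1],[0,0,0,-7.4],[0,0,0,0]]]'| grep -E 'tool_pos|ft_'
python3 -c "
from h import *
goto([.4986,.008,.08],85.2); print(cover())"
```

```text
tool_pos: [0.4749, -0.052, 0.1306]
ft_force: [0.8, -0.9, -1.3]
tool_pos: [0.4751, -0.0521, 0.1306]
ft_force: [0.5, 0.3, -0.7]
shift cm [6.18 1.87 5.05] turn deg 0.1 yaw now 85.3
(0.05, 0.8, [273, 244])
```

```bash
python3 -m jog '[[[1.5,0.6,1.3,0.1],[1.5,0.6,1.3,0],[1.6,0.65,1.3,0],[1.6,0,1.1,0],[0,0,0,0],[0,0,0,0]]]'| grep -E 'tool_pos|ft_'
python3 -m jog '[[[0.6,0,0,0],[0.6,0,0,0],[0.6,0,0,0],[0.6,0,0,0],[0.6,0,0,0],[0.6,0,0,0],[0.6,0,0,0],[0,0,0,0]]]'| grep -E 'tool_pos|ft_'
python3 -c "
from h import *
goto([.5086,.1276,.08],85.2); print(cover())"
```

```text
tool_pos: [0.5001, 0.0079, 0.0814]
ft_force: [0.0, 0.0, -0.8]
tool_pos: [0.5045, 0.0513, 0.0816]
ft_force: [0.7, 0.1, -1.6]
shift cm [ 7.64 -0.23  0.17] turn deg -0.0 yaw now 85.2
(0.05, 0.8, [273, 244])
```

```bash
python3 -m jog '[[[0.5,0,0.05,0],[0.5,0,0.05,0],[0.5,0,0,0],[0,0,0,0]]]'| grep -E 'tool_pos|ft_'
python3 -m jog '[[[0.6,-0.05,0,0],[0.6,-0.05,0,0],[0.6,-0.05,0,0],[0.6,-0.05,0,0],[0.6,0,0,0],[0,0,0,0]]]'| grep -E 'tool_pos|ft_'
python3 -m jog '[[[0.6,0,0,0],[0.6,0,0,0],[0.6,0,0,0],[0.6,0,0,0],[0.6,0,0,0],[0,0,0,0]]]'| grep -E 'tool_pos|ft_'
python3 -c "
from h import *
print(cover())"
```

```text
tool_pos: [0.5057, 0.0661, 0.0806]
ft_force: [-0.4, -0.0, -0.8]
tool_pos: [0.5063, 0.0964, 0.0807]
ft_force: [-0.7, -0.4, -1.4]
tool_pos: [0.5088, 0.1263, 0.0806]
ft_force: [-0.3, -0.3, -2.2]
(0.05, 0.8, [273, 244])
```

Blade 100 mm in, no resistance. Raise.

```bash
for i in 1 2 3; do python3 -m jog '[[[0,0,-0.4,0],[0,0,-0.4,0],[0,0,-0.4,0],[0,0,-0.4,0],[0,0,0,0]]]'| grep -E 'tool_pos|ft_'
python3 -c "
from h import *
print(cover())"; done
```

```text
tool_pos: [0.5088, 0.1249, 0.097]
ft_force: [-0.5, 1.0, -2.0]
(0.11, 0.6, [272, 239])
tool_pos: [0.5089, 0.1248, 0.113]
ft_force: [-1.0, 0.5, -2.8]
(0.165, 0.6, [271, 234])
tool_pos: [0.5089, 0.1249, 0.1291]
ft_force: [0.8, 0.1, -3.6]
(0.225, 0.8, [270, 229])
```

```bash
C='
from h import *
print(cover())'
python3 -m jog '[[[0.4,0,-1,0],[0.5,0,-1,0],[0.5,0,-1,0],[0.5,0,-1,0],[0.6,0,-1,0],[0.6,0,-1,0],[0,0,0,0]]]'| grep -E 'tool_pos|ft_'; python3 -c "$C"
python3 -m jog '[[[0.6,0,-1,0],[0.6,0,-1,0],[0.6,0,-1,0],[0.6,0,-1,0],[0.6,0,-1,0],[0,0,0,0]]]'| grep -E 'tool_pos|ft_'; python3 -c "$C"
```

```text
tool_pos: [0.5122, 0.1578, 0.1903]
ft_force: [0.1, -0.9, -2.9]
(0.43, 0.3, [264, 215])
tool_pos: [0.5144, 0.1879, 0.2403]
ft_force: [-1.8, -0.1, -2.3]
(0.64, 1.2, [256, 205])
```

Tracking exactly. Continue.

```bash
C='
from h import *
print(cover())'
python3 -m jog '[[[0.8,0,-0.85,0],[0.8,0,-0.85,0],[0.8,0,-0.85,0],[0.8,0,-0.85,0],[0.8,0,-0.85,0],[0,0,0,0]]]'| grep -E 'tool_pos|ft_'; python3 -c "$C"
python3 -m jog '[[[0.95,0,-0.7,0],[0.95,0,-0.7,0],[0.95,0,-0.7,0],[0.95,0,-0.65,0],[0.95,0,-0.65,0],[0,0,0,0]]]'| grep -E 'tool_pos|ft_'; python3 -c "$C
print(tool()[0]['qpos'].round(2))"
```

```text
tool_pos: [0.5177, 0.228, 0.2826]
ft_force: [-0.1, -0.8, -2.3]
(0.85, 2.1, [247, 201])
tool_pos: [0.5215, 0.2755, 0.3162]
ft_force: [-0.5, -1.2, -1.8]
(1.065, 2.1, [236, 203])
[ 0.02  0.48 -0.81  1.58  0.36  1.23 -0.94]
```

```bash
C='
from h import *
print(cover())'
python3 -m jog '[[[1.06,0,-0.5,0],[1.06,0,-0.5,0],[1.06,0,-0.5,0],[1.06,0,-0.45,0],[1.06,0,-0.4,0],[0,0,0,0]]]'| grep -E 'tool_pos|ft_'; python3 -c "$C"
python3 -m jog '[[[1.1,0,-0.3,0],[1.1,0,-0.3,0],[1.1,0,-0.3,0],[1.1,0,-0.2,0],[1.1,0,-0.2,0],[0,0,0,0]]]'| grep -E 'tool_pos|ft_'; python3 -c "$C
print(tool()[0]['qpos'].round(2))"
```

```text
tool_pos: [0.5259, 0.3283, 0.3393]
ft_force: [1.1, -1.3, -0.9]
(1.27, 2.6, [223, 214])
tool_pos: [0.5302, 0.3833, 0.352]
ft_force: [-0.4, -0.6, -1.9]
(1.61, 1.5, [196, 254])
[-0.2   0.57 -0.79  1.35  0.4   1.38 -1.07]
```

```bash
python3 -m jog '[[[0.8,0,0,0],[0.7,0,0,0],[0,0,0,0],[0,0,0,0],[0,0,0,0]]]'| grep -E 'tool_pos|ft_'; python3 -c "
from h import *
print(cover())"
python3 -m jog '[[[-2,0,0,0],[-3,0,0,0],[-4,0,0,0],[-4,0,0,0],[-4,0,0,0],[-4,0,0,0],[-4,0,0,0],[-4,0,0,0]]]'| grep -E 'tool_pos|ft_'
python3 -m jog '[[[-4,0,0,0],[-4,0,0,0],[-4,0,0,0],[-3,0,0,0],[0,0,0,0]]]'| grep -E 'tool_pos|ft_'
python3 -c "
from h import *
print(cover());goto([.5,-.05,.16],-1.5)
d=optics.grab_frame('side'); crop(d,'s11.png',150,20,450,260,2.6)"
```

```text
tool_pos: [0.5321, 0.3956, 0.3517]
ft_force: [0.5, -1.0, -1.7]
(1.685, 2.0, [190, 268])
tool_pos: [0.5072, 0.1054, 0.352]
ft_force: [0.1, -0.1, -1.8]
tool_pos: [0.4943, -0.0479, 0.3517]
ft_force: [0.1, 0.3, -1.3]
(1.685, 2.0, [190, 268])
shift cm [-0.46  0.56 19.18] turn deg 86.3 yaw now 84.8
```

View pics/s11.png

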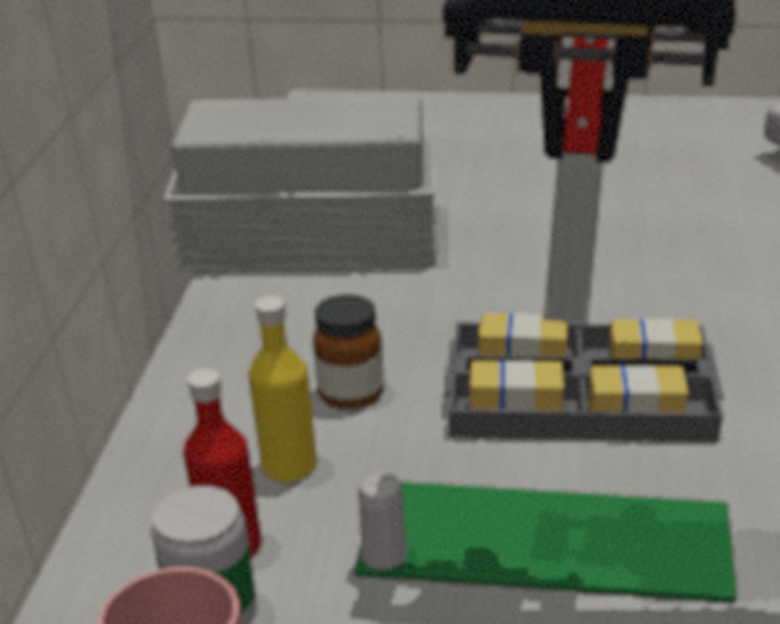

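```bash
for i in 1; do python3 -m jog '[[[0,0,0,7.2],[0,0,0,7.2],[0,0,0,7.2],[0,0,0,7.2],[0,0,0,7.2],[0,0,0,7.2]]]'| grep -E 'tool_pos'; python3 -m jog '[[[0,0,0,7.2],[0,0,0,7.2],[0,0,0,7.2],[0,0,0,7.2],[0,0,0,7.2],[0,0,0,7.1],[0,0,0,0]]]'| grep -E 'tool_pos'; done
python3 - <<'E'
from h import *
goto([.53,-.05,.14],-1.5)
s,m=tool(); d=optics.grab_frame('side')
mk=mask(d,(0,150,60),(5,255,255),(280,0,600,260)); c=max(cv2.findContours(mk,0,1)[0],key=cv2.contourArea); 
print(cv2.minAreaRect(c), cv2.boxPoints(cv2.minAreaRect(c)).round(0).tolist()); p=s['tool_pos']
for ph in(30,40,50):
    c_,n=np.cos(np.radians(ph)),np.sin(np.radians(ph))
    print(ph,[proj(d,[p[0]+l*c_+(h-.013)*n,p[1]+.012,p[2]+.011-l*n+(h-.013)*c_]).round(0).tolist() for l,h in((.009,0),(.009,.022),(-.101,0),(-.101,.022))])
E
```

```text
tool_pos: [0.4948, -0.0407, 0.3518]
tool_pos: [0.4947, -0.0409, 0.3518]
shift cm [ 3.52  0.85 21.19] turn deg 0.4 yaw now -1.1
((398.9923095703125, 36.61311340332031), (13.588138580322266, 30.269102096557617), 30.465543746948242) [[385.0, 46.0], [401.0, 20.0], [413.0, 27.0], [397.0, 53.0]]
30 [[371.0, 85.0], [366.0, 75.0], [428.0, 56.0], [423.0, 44.0]]
40 [[373.0, 85.0], [366.0, 76.0], [425.0, 46.0], [418.0, 36.0]]
50 [[374.0, 85.0], [366.0, 77.0], [419.0, 38.0], [410.0, 29.0]]
```

```bash
python3 -m jog '[[[1.6,0.2,4,0.4],[1.6,0.2,4,0],[1.6,0.2,4,0],[1.7,0.2,4,0],[0,0,4,0],[0,0,2,0],[0,0,0,0]]]'| grep -E 'tool_pos|ft_'
python3 -m jog '[[[0,0,0.5,0],[0,0,0.5,0],[-0.2,0,0.3,0],[0,0,0,0]]]'| grep -E 'tool_pos|ft_'
for i in 1 2; do python3 -m jog '[[[-0.4,0,0.35,0],[-0.4,0,0.35,0],[-0.4,0,0.35,0],[-0.4,0,0.35,0],[0,0,0,0]]]'| grep -E 'tool_pos|ft_';done
```

```text
tool_pos: [0.5571, -0.0516, 0.1286]
ft_force: [-1.2, -0.5, -0.4]
tool_pos: [0.5583, -0.0524, 0.1207]
ft_force: [-1.5, 0.2, 10.1]
tool_pos: [0.5387, -0.0521, 0.1066]
ft_force: [-12.8, 0.3, 23.7]
tool_pos: [0.5242, -0.0517, 0.0914]
ft_force: [-4.6, 0.7, 6.0]
```

```bash
for i in 1 2 3; do python3 -m jog '[[[-0.25,0,0.5,0],[-0.2,0,0.5,0],[-0.2,0,0.5,0],[-0.1,0,0.5,0],[0,0,0,0]]]'| grep -E 'tool_pos|ft_';done
```

```text
tool_pos: [0.5177, -0.0515, 0.07]
ft_force: [-1.6, 0.3, 1.6]
tool_pos: [0.5098, -0.0512, 0.0498]
ft_force: [-1.6, 0.2, 0.7]
tool_pos: [0.5021, -0.051, 0.0298]
ft_force: [-0.1, -0.1, -0.1]
```

```bash
python3 -m jog '[[[-0.05,0,0.4,0],[0,0,0.4,0],[0,0,0.4,0],[0,0,0.3,0],[0,0,0,0],[0,0,0,0]]]'| grep -E 'tool_pos|ft_'
python3 -m jog '[[[0,0,0,0],[0,0,0,0],[0,0,0,0],[0,0,0,0]]]' 5| grep -E 'tool_pos|ft_|wid'
python3 -m jog '[[[0,0,-2,0],[0,0,-3,0],[0,0,-3,0],[0,0,-3,0],[-1,4,0,0],[-1,4,0,0],[-1,4,0,0],[-1,4,0,0]]]'| grep -E 'tool_pos|ft_'
python3 - <<'E'
from h import *
d=optics.grab_frame('top')
m=mask(d,(0,120,40),(8,255,255),(320,200,420,400))
for c in cv2.findContours(m,0,1)[0]:
    if cv2.contourArea(c)>5:
        r=cv2.boxPoints(cv2.minAreaRect(c)); print(cv2.boundingRect(c),[plane(d,*p,.032)[:2].round(4).tolist() for p in r])
h=cv2.cvtColor(d['frame'],cv2.COLOR_BGR2HSV); m=cv2.inRange(h,np.array((50,70,40)),np.array((80,255,255)))
print([(v,''.join('#' if m[v,u] else '.' for u in range(330,392))) for v in range(206,240,3)])
b=optics.grab_frame('side'); m=mask(b,(0,150,60),(5,255,255),(280,100,560,260))
for c in cv2.findContours(m,0,1)[0]:
    if cv2.contourArea(c)>20: print(cv2.boundingRect(c),cv2.minAreaRect(c))
print(cover())
E
```

```text
tool_pos: [0.5021, -0.0511, 0.0154]
ft_force: [-1.3, -0.4, 0.4]
tool_pos: [0.5023, -0.0511, 0.0156]
ft_force: [0.9, -0.5, -0.2]
width: 0.0496
tool_pos: [0.4571, -0.2114, 0.1258]
ft_force: [0.1, -0.5, 0.1]
(362, 271, 10, 42) [[0.3948, -0.0371], [0.5026, -0.0408], [0.5019, -0.0644], [0.3941, -0.0605]]
[(206, '..............................................................'), (209, '........###...................................................'), (212, '.......##..............################################.......'), (215, '.......#...............################################.......'), (218, '.......................################################.......'), (221, '.......##.............#################################.......'), (224, '.......#####......#####################################.......'), (227, '.......#########################.............##########.......'), (230, '.......#########################.............##########.......'), (233, '.......#########################.............#########........'), (236, '......##########################.............#########........'), (239, '......##########################.............#########........')]
(361, 210, 48, 15) ((384.4144287109375, 216.86964416503906), (47.220359802246094, 12.039009094238281), 3.5763344764709473)
(1.685, 2.0, [190, 268])
```

The knife lies flat on the board (handle x 0.394–0.502, tip ≈0.62) and the cover stands at about 1.7 rad. I'll move aside and re-measure the butter by code against the first images.

```bash
python3 -m jog '[[[0,-4,-2,0],[0,-4,-2,0],[0,-4,-2,0],[0,-4,-2,0],[0,-4,-2,0],[0,-3,0,0],[0,-3,0,0],[0,0,0,0]]]' 7.5| grep -E 'tool_pos|ft_'
cat >> h.py <<'E'
def gold(frame,box,lo=(18,60,90),hi=(36,255,255)):
    m=cv2.inRange(cv2.cvtColor(frame,cv2.COLOR_BGR2HSV),np.array(lo),np.array(hi)); x0,y0,x1,y1=box
    k=np.zeros_like(m); k[y0:y1,x0:x1]=m[y0:y1,x0:x1]; return k
def blobs(m,a=15):
    return sorted((cv2.boundingRect(c)+(cv2.contourArea(c),) for c in cv2.findContours(m,0,1)[0] if cv2.contourArea(c)>a),key=lambda r:(r[0]//30,r[1]))
E
python3 - <<'E'
from h import *
for n,box in(("top",(410,225,495,340)),("side",(310,130,440,190))):
    f=optics.grab_frame(n)["frame"]
    print(n,blobs(gold(cv2.imread(f"pics/{n}0.png"),box)))
    print(n,blobs(gold(f,box)))
E
```

```text
tool_pos: [0.4646, 0.0561, 0.2261]
ft_force: [0.1, 0.4, 0.3]
top [(426, 239, 19, 12, 175.0), (427, 264, 19, 12, 170.5), (425, 286, 19, 12, 174.0), (427, 311, 19, 12, 175.0), (464, 241, 18, 11, 169.5), (464, 266, 18, 11, 170.0), (468, 289, 18, 11, 170.0), (468, 314, 19, 12, 167.5)]
top [(426, 239, 19, 12, 175.5), (427, 264, 19, 12, 170.0), (425, 286, 19, 12, 175.0), (427, 311, 19, 12, 175.0), (464, 241, 18, 11, 169.5), (464, 266, 18, 11, 170.0), (463, 294, 19, 12, 174.0), (464, 320, 19, 11, 174.5)]
side [(334, 140, 11, 17, 132.5), (357, 141, 12, 16, 131.5), (330, 158, 12, 19, 167.0), (355, 159, 12, 19, 169.0), (380, 140, 11, 17, 141.0), (377, 160, 12, 18, 156.5), (403, 140, 12, 18, 146.0), (402, 160, 13, 19, 163.0)]
side [(334, 140, 11, 17, 145.0), (355, 141, 14, 37, 346.0), (330, 158, 12, 20, 192.5), (376, 161, 5, 14, 29.5), (410, 142, 11, 16, 112.0), (402, 160, 13, 19, 168.5)]
```

Blocks 1–3 are unmoved. Block 4 was knocked to about (0.3965, -0.325). I'll start with block 1.

```bash
python3 -m jog '[[[0.9,3.5,0,-1],[0.9,3.5,0,-1],[0.9,3.5,0,0],[0.9,3.5,0,0],[0.9,3.5,0,0],[0.9,3.5,0,0],[0.9,3.5,0,0],[0.9,3.5,0,0]]]'| grep -E 'tool_pos|ft_'
python3 -c "
from h import *
goto([.5388,-.2309,.034],1.9)"
```

```text
tool_pos: [0.5364, -0.2325, 0.2252]
ft_force: [-0.3, 0.6, -0.3]
shift cm [ 0.26 -0.16 19.12] turn deg -1.6 yaw now 0.3
```

```bash
python3 -m jog '[[[0,0,3,-1.6],[0.2,0,4,0],[0,0,4,0],[0,0,4,0],[0,0,2.5,0],[0,0,1,0],[0,0,0.5,0],[0,0,0,0]]]'| grep -E 'tool_pos|ft_'
python3 -c "
from h import *
goto([.5388,-.2309,.034],1.9)"
```

```text
tool_pos: [0.5393, -0.2303, 0.0359]
ft_force: [0.2, -0.9, 0.2]
shift cm [-0.05  0.05  0.19] turn deg 0.1 yaw now 2.0
```

```bash
python3 -m jog '[[[0,0,0.15,0],[0,0,0,0],[0,0,0,0],[0,0,0,0],[0,0,0,0],[0,0,0,0]]]' 0 | grep -E 'tool_pos|ft_|wid|grip'
python3 -m jog '[[[0,0,-1,0],[0,0,-2,0],[0,0,-3,0],[0,0,-3,0],[0,0,-3,0],[0,0,-3,0],[0,0,0,0]]]'| grep -E 'tool_pos|ft_|wid|grip'
python3 -c "
from h import *
goto([.5884,.3035,.20],-4.8)"
```

```text
tool_pos: [0.5396, -0.2295, 0.0347]
ft_force: [-0.8, 1.0, 6.5]
width: 0.0476
grip_force: 30.0
tool_pos: [0.5413, -0.2308, 0.1883]
ft_force: [0.6, -0.1, -2.6]
width: 0.0479
grip_force: 30.0
shift cm [  6.55 -53.23  -1.3 ] turn deg 6.8 yaw now 2.0
```

```bash
python3 -m jog '[[[0,0,-0.5,3.4],[0,-1,-0.5,3.4],[0,-2,0,0],[0,-3.3,0,0],[0,-3.3,0,0],[0,-3.3,0,0],[0,-3.3,0,0],[0,-3.3,0,0]]]'| grep -E 'tool_pos|wid'
python3 -m jog '[[[0,-3.3,0,0],[0,-3.3,0,0],[0,-3.3,0,0],[0,-3.3,0,0],[0,-3.3,0,0],[0,-3.3,0,0],[0,-3.3,0,0],[0,-3.3,0,0]]]'| grep -E 'tool_pos|wid'
python3 -m jog '[[[0,-3.3,0,0],[0,-3.3,0,0],[0,-1.5,0,0],[0,0,0,0],[0,0,0,0]]]'| grep -E 'tool_pos|wid'
python3 -c "
from h import *
goto([.5884,.3035,.036],-4.8); print(cover())"
```

```text
tool_pos: [0.5538, -0.0346, 0.1928]
width: 0.0477
tool_pos: [0.5762, 0.2281, 0.1925]
width: 0.0476
tool_pos: [0.5838, 0.3063, 0.1931]
width: 0.0479
shift cm [ 0.5   0.2  15.71] turn deg -0.1 yaw now -4.9
(1.685, 2.0, [190, 268])
```

```bash
python3 -m jog '[[[0.5,0.2,3,0],[0,0,3,0],[0,0,3,0],[0,0,3,0],[0,0,2,0],[0,0,1,0],[0,0,0.4,0],[0,0,0,0]]]'| grep -E 'tool_pos|wid|ft_'
python3 -c "
from h import *
goto([.5884,.3035,.036],-4.8)"
```

```text
tool_pos: [0.5891, 0.3051, 0.0404]
ft_force: [0.3, 0.5, -2.9]
width: 0.0478
shift cm [-0.06  0.17  0.44] turn deg -0.1 yaw now -4.9
```

```bash
python3 -m jog '[[[0,0,0.3,0],[0,0,0.15,0],[0,0,0,0]]]'| grep -E 'tool_pos|wid|ft_'
python3 -m jog '[[[0,0,0,0],[0,0,0,0],[0,0,0,0]]]' 6| grep -E 'tool_pos|wid|ft_'
python3 -m jog '[[[0,0,-1,0],[0,0,-2.5,0],[0,0,-4,0],[0,0,-4,0],[0,0,-4,0],[0,0,-3,0],[0,3,0,0],[0,3.5,0,0]]]'| grep -E 'tool_pos|wid|ft_'
python3 -c "
from h import *
goto([.5353,-.3262,.2],0)"
```

```text
tool_pos: [0.5888, 0.306, 0.0359]
ft_force: [-0.2, -0.0, -3.4]
width: 0.0475
tool_pos: [0.5889, 0.3061, 0.036]
ft_force: [-0.5, 0.1, 0.6]
width: 0.0602
tool_pos: [0.5832, 0.2426, 0.2229]
ft_force: [1.1, -0.9, -0.1]
width: 0.0605
shift cm [-0.19 57.09  2.14] turn deg -4.6 yaw now -4.6
```

```bash
python3 -m jog '[[[0,2,0,-4.6],[-0.3,4,0,0],[-0.3,4,0,0],[-0.3,4,0,0],[-0.3,4,0,0],[-0.3,4,0,0],[-0.4,4,0,0],[-0.4,4,0,0]]]' 7.5| grep -E 'tool_pos'
python3 -m jog '[[[-0.4,4,0,0],[-0.4,4,0,0],[-0.4,4,0,0],[-0.4,4,0,0],[-0.4,4,0,0],[-0.4,4,0,0],[-0.4,2.9,0,0],[0,0,0,0]]]'| grep -E 'tool_pos|wid'
python3 -c "
from h import *
goto([.5353,-.3262,.034],-.2)"
```

```text
tool_pos: [0.5572, -0.0603, 0.2215]
tool_pos: [0.5265, -0.3335, 0.221]
width: 0.075
shift cm [ 0.88 -0.8  18.7 ] turn deg -0.4 yaw now -0.6
```

```bash
python3 -m jog '[[[0.45,-0.35,3,-0.4],[0.45,-0.35,4,0],[0,0,4,0],[0,0,4,0],[0,0,2,0],[0,0,1,0],[0,0,0.7,0],[0,0,0,0]]]'| grep -E 'tool_pos|ft_'
python3 -c "
from h import *
goto([.5353,-.3262,.034],-.2)"
python3 -m jog '[[[0,0,0,0],[0,0,0,0],[0,0,0,0],[0,0,0,0],[0,0,0,0]]]' 0 | grep -E 'tool_pos|ft_|wid|grip'
python3 -m jog '[[[0,0,-1,0],[0,0,-2,0],[0,0,-3,0],[0,0,-3,0],[0,0,-3,0],[0,0,-3,0],[0,0,0,0]]]'| grep -E 'tool_pos|ft_|wid|grip'
python3 -c "
from h import *
goto([.4589,.3143,.19],-4.8)"
```

```text
tool_pos: [0.5379, -0.3203, 0.034]
ft_force: [-0.2, -0.2, -0.4]
shift cm [-0.26  0.59 -0.  ] turn deg 0.4 yaw now 0.2
tool_pos: [0.538, -0.3217, 0.0344]
ft_force: [0.8, -1.2, 6.0]
width: 0.0477
grip_force: 30.0
tool_pos: [0.5396, -0.321, 0.1876]
ft_force: [0.3, 0.3, -3.0]
width: 0.0481
grip_force: 30.0
shift cm [ -7.83 -63.55  -0.45] turn deg 5.0 yaw now 0.2
```

```bash
python3 -m jog '[[[0,0,-0.5,2.5],[0,-1,-0.5,2.5],[-0.7,-2,0,0],[-0.7,-3.3,0,0],[-0.7,-3.3,0,0],[-0.7,-3.3,0,0],[-0.7,-3.3,0,0],[-0.7,-3.3,0,0]]]'| grep -E 'tool_pos|wid'
python3 -m jog '[[[-0.7,-3.3,0,0],[-0.7,-3.3,0,0],[-0.7,-3.3,0,0],[-0.7,-3.3,0,0],[-0.7,-3.3,0,0],[-0.7,-3.3,0,0],[-0.7,-3.3,0,0],[-0.7,-3.3,0,0]]]'| grep -E 'tool_pos|wid'
python3 -m jog '[[[-0.7,-3.3,0,0],[-0.7,-3.3,0,0],[-0.7,-3.3,0,0],[-0.4,-3.3,0,0],[0,-2,0,0],[0,0,0,0],[0,0,0,0]]]'| grep -E 'tool_pos|wid'
python3 -c "
from h import *
goto([.4589,.3143,.036],-4.8)"
```

```text
tool_pos: [0.5097, -0.121, 0.192]
width: 0.0477
tool_pos: [0.4761, 0.1459, 0.1921]
width: 0.0481
tool_pos: [0.4645, 0.2979, 0.1921]
width: 0.0478
shift cm [-0.66 -1.62 15.61] turn deg 0.0 yaw now -4.8
```

```bash
python3 -m jog '[[[-0.3,-0.8,2,0],[-0.3,-0.8,3,0],[0,0,3,0],[0,0,3,0],[0,0,2.5,0],[0,0,1,0],[0,0,0.5,0],[0,0,0,0]]]'| grep -E 'tool_pos|wid|ft_'
python3 -m jog '[[[0,0,0.3,0],[0,0,0.25,0],[0,0,0,0]]]'| grep -E 'tool_pos|wid|ft_'
python3 -m jog '[[[0,0,0,0],[0,0,0,0],[0,0,0,0]]]' 6| grep -E 'tool_pos|wid|ft_'
python3 -m jog '[[[0,0,-1,0],[0,0,-2.5,0],[0,0,-4,0],[0,0,-4,0],[0,0,-4,0],[0,0,-3,0],[0,3,0,0],[0,3.5,0,0]]]'| grep -E 'tool_pos|wid|ft_'
python3 -c "
from h import *
goto([.4178,-.2296,.2],2)"
```

```text
tool_pos: [0.4612, 0.3146, 0.0436]
ft_force: [0.1, 0.7, -3.4]
width: 0.048
tool_pos: [0.4612, 0.315, 0.0383]
ft_force: [0.8, -0.3, -3.1]
width: 0.0479
tool_pos: [0.4614, 0.3153, 0.0385]
ft_force: [0.2, 0.4, -0.0]
width: 0.06
tool_pos: [0.4558, 0.2513, 0.2251]
ft_force: [-0.1, -0.3, -0.8]
width: 0.0602
shift cm [ 0.11 48.24  2.39] turn deg -6.6 yaw now -4.6
```

```bash
python3 -m jog '[[[0,2,0,-3.3],[-0.4,4,0,-3.3],[-0.4,4,0,0],[-0.4,4,0,0],[-0.4,4,0,0],[-0.5,4,0,0],[-0.5,4,0,0],[-0.5,4,0,0]]]' 7.5| grep -E 'tool_pos'
python3 -m jog '[[[-0.5,4,0,0],[-0.5,4,0,0],[-0.5,4,0,0],[-0.5,4,0,0],[-0.4,2,0,0],[0,0,0,0]]]'| grep -E 'tool_pos|wid'
python3 -c "
from h import *
goto([.4178,-.2296,.034],2.2)"
```

```text
tool_pos: [0.4291, -0.0518, 0.2239]
tool_pos: [0.4102, -0.2341, 0.2236]
width: 0.0752
shift cm [ 0.77 -0.45 18.96] turn deg -0.7 yaw now 1.5
```

```bash
python3 -m jog '[[[0.35,-0.2,3,-0.7],[0.35,-0.2,4,0],[0,0,4,0],[0,0,4,0],[0,0,2,0],[0,0,1.2,0],[0,0,0.7,0],[0,0,0,0]]]'| grep -E 'tool_pos|ft_'
python3 -c "
from h import *
goto([.4178,-.2296,.034],2.2)"
python3 -m jog '[[[0,0,0,0],[0,0,0,0],[0,0,0,0],[0,0,0,0],[0,0,0,0]]]' 0 | grep -E 'tool_pos|ft_|wid|grip'
python3 -m jog '[[[0,0,-1,0],[0,0,-2,0],[0,0,-3,0],[0,0,-3,0],[0,0,-3,0],[0,0,-3,0],[0,0,0,0]]]'| grep -E 'tool_pos|ft_|wid|grip'
python3 -c "
from h import *
goto([.5818,.2238,.19],-4.8)"
```

```text
tool_pos: [0.4182, -0.2263, 0.0342]
ft_force: [-0.2, -0.0, -0.5]
shift cm [-0.06  0.33  0.02] turn deg 0.3 yaw now 2.5
tool_pos: [0.4182, -0.2269, 0.0346]
ft_force: [-0.9, 0.7, 6.3]
width: 0.0479
grip_force: 29.9
tool_pos: [0.4198, -0.2277, 0.1877]
ft_force: [1.4, -0.4, -2.5]
width: 0.0475
grip_force: 29.9
shift cm [ 18.13 -44.41  -0.28] turn deg 7.3 yaw now 2.5
```

```bash
python3 -m jog '[[[0,0,-0.5,3.6],[0,-1,-0.5,3.7],[0.8,-2,0,0],[0.9,-3.2,0,0],[0.9,-3.2,0,0],[0.9,-3.2,0,0],[0.9,-3.2,0,0],[0.9,-3.2,0,0]]]'| grep -E 'tool_pos|wid'
python3 -m jog '[[[0.9,-3.2,0,0],[0.9,-3.2,0,0],[0.9,-3.2,0,0],[0.9,-3.2,0,0],[0.9,-3.2,0,0],[0.9,-3.2,0,0],[0.9,-3.2,0,0],[0,-2,0,0]]]'| grep -E 'tool_pos|wid'
python3 -m jog '[[[0,-1,0,0],[0,0,0,0],[0,0,0,0]]]'| grep -E 'tool_pos|wid'
python3 -c "
from h import *
goto([.5818,.2238,.036],-4.8)"
```

```text
tool_pos: [0.4852, -0.0406, 0.1929]
width: 0.0473
tool_pos: [0.569, 0.1985, 0.1926]
width: 0.0479
tool_pos: [0.5697, 0.2043, 0.1933]
width: 0.0477
shift cm [ 1.06 -2.07 15.73] turn deg -0.1 yaw now -4.9
```

```bash
python3 -m jog '[[[0.5,-1,0,0],[0.5,-1,2,0],[0,0,3,0],[0,0,3,0],[0,0,3,0],[0,0,2.5,0],[0,0,1,0],[0,0,0,0]]]'| grep -E 'tool_pos|wid|ft_'
python3 -c "
from h import *
goto([.5818,.2238,.036],-4.8)"
python3 -m jog '[[[0,0,0.5,0],[0,0,0.5,0],[0,0,0.1,0],[0,0,0,0]]]'| grep -E 'tool_pos|wid|ft_'
```

```text
tool_pos: [0.5811, 0.2243, 0.0479]
ft_force: [-0.5, -0.2, -3.6]
width: 0.0477
shift cm [0.07 0.05 1.19] turn deg -0.0 yaw now -4.8
tool_pos: [0.5819, 0.2251, 0.0384]
ft_force: [0.2, -0.1, -2.0]
width: 0.048
```

```bash
python3 -m jog '[[[0,0,0,0],[0,0,0,0],[0,0,0,0]]]' 6| grep -E 'tool_pos|wid|ft_'
python3 -m jog '[[[0,0,-1,0],[0,0,-2.5,0],[0,0,-4,0],[0,0,-4,0],[0,0,-4,0],[0,0,-3,0],[0,3,0,0],[0,3.5,0,0]]]'| grep -E 'tool_pos|wid|ft_'
python3 - <<'E'
from h import *
f=optics.grab_frame("top")
print(blobs(gold(f["frame"],(410,225,495,340))),blobs(gold(f["frame"],(170,190,300,340))))
b=blobs(gold(f["frame"],(455,280,495,340)))
goto([.3965,-.3247,.2],1.5)
E
```

```text
tool_pos: [0.582, 0.2253, 0.0385]
ft_force: [0.6, -0.1, -0.1]
width: 0.0603
tool_pos: [0.5766, 0.1617, 0.2254]
ft_force: [0.7, -0.9, 0.0]
width: 0.0603
[(463, 294, 19, 12, 175.0), (464, 320, 19, 11, 175.0)] [(221, 244, 20, 12, 143.5), (219, 269, 22, 12, 200.5), (217, 293, 22, 12, 191.5)]
shift cm [-13.7   49.11   2.63] turn deg -6.6 yaw now -5.1
```

```bash
python3 -m jog '[[[0,2,0,-3.3],[-1,3.4,0,-3.3],[-1.4,3.4,0,0],[-1.4,3.4,0,0],[-1.4,3.4,0,0],[-1.4,3.4,0,0],[-1.4,3.4,0,0],[-1.4,3.4,0,0]]]' 7.5| grep -E 'tool_pos'
python3 -m jog '[[[-1.4,3.4,0,0],[-1.4,3.4,0,0],[-1.4,3.4,0,0],[-1.4,3.4,0,0],[-1.4,3.4,0,0],[-1.4,3.4,0,0],[-1.4,3.4,0,0],[0,0,0,0]]]'| grep -E 'tool_pos|wid'
python3 -c "
from h import *
goto([.3965,-.3247,.034],1.5)"
```

```text
tool_pos: [0.4855, -0.101, 0.2238]
tool_pos: [0.3928, -0.346, 0.2236]
width: 0.0752
shift cm [ 0.43 -2.18 18.96] turn deg -0.2 yaw now 1.3
```

```bash
python3 -m jog '[[[0.2,-1,0,-0.2],[0.2,-1,4,0],[0,0,4,0],[0,0,4,0],[0,0,3,0],[0,0,2,0],[0,0,1,0],[0,0,0,0]]]'| grep -E 'tool_pos|ft_'
python3 -c "
from h import *
goto([.3965,-.3247,.034],1.5)"
python3 -m jog '[[[0,0,0.5,0],[0,0,0.3,0],[0,0,0.1,0],[0,0,0,0]]]'| grep -E 'tool_pos|ft_'
python3 -m jog '[[[0,0,0,0],[0,0,0,0],[0,0,0,0],[0,0,0,0],[0,0,0,0]]]' 0 | grep -E 'tool_pos|ft_|wid|grip'
python3 -m jog '[[[0,0,-1,0],[0,0,-2,0],[0,0,-3,0],[0,0,-3,0],[0,0,-3,0],[0,0,-3,0],[0,0,0,0]]]'| grep -E 'tool_pos|ft_|wid|grip'
python3 -c "
from h import *
goto([.4522,.2346,.19],-4.8)"
```

```text
tool_pos: [0.3993, -0.3186, 0.0426]
ft_force: [-0.8, 0.5, 0.5]
shift cm [-0.3   0.61  0.85] turn deg 0.6 yaw now 2.1
tool_pos: [0.3991, -0.3209, 0.0344]
ft_force: [-0.1, 0.4, -0.8]
tool_pos: [0.3989, -0.3216, 0.0342]
ft_force: [-0.5, -2.8, -0.2]
width: 0.0477
grip_force: 30.0
tool_pos: [0.4007, -0.3214, 0.1872]
ft_force: [0.9, 0.2, -2.6]
width: 0.0478
grip_force: 30.0
shift cm [  7.09 -55.39  -0.44] turn deg 6.8 yaw now 2.0
```

```bash
python3 -m jog '[[[0,0,-0.5,3.4],[0.3,-1,-0.5,3.4],[0.5,-2,0,0],[0.5,-3.3,0,0],[0.5,-3.3,0,0],[0.5,-3.3,0,0],[0.5,-3.3,0,0],[0.5,-3.3,0,0]]]'| grep -E 'tool_pos|wid'
python3 -m jog '[[[0,-3.3,0,0],[0,-3.3,0,0],[0,-3.3,0,0],[0,-3.3,0,0],[-0.3,-3.3,0,0],[-0.5,-3.3,0,0],[-0.5,-3.3,0,0],[-0.5,-3.3,0,0]]]'| grep -E 'tool_pos|wid'
python3 -m jog '[[[-0.5,-3.3,0,0],[-0.5,-3.3,0,0],[0,-2,0,0],[0,0,0,0],[0,0,0,0]]]'| grep -E 'tool_pos|wid'
python3 -c "
from h import *
goto([.4522,.2346,.036],-4.8)"
```

```text
tool_pos: [0.4464, -0.1271, 0.1925]
width: 0.0476
tool_pos: [0.4502, 0.1368, 0.1925]
width: 0.0479
tool_pos: [0.4479, 0.2216, 0.1926]
width: 0.0482
shift cm [ 0.36 -1.35 15.66] turn deg 0.0 yaw now -4.8
```

```bash
python3 -m jog '[[[0.2,-0.7,0,0],[0.2,-0.7,2,0],[0,0,3,0],[0,0,3,0],[0,0,3,0],[0,0,2.5,0],[0,0,1,0],[0,0,0,0]]]'| grep -E 'tool_pos|wid|ft_'
python3 -m jog '[[[0,0,0.5,0],[0,0,0.5,0],[0,0,0.1,0],[0,0,0,0]]]'| grep -E 'tool_pos|wid|ft_'
python3 -m jog '[[[0,0,0,0],[0,0,0,0],[0,0,0,0]]]' 6| grep -E 'tool_pos|wid|ft_'
python3 -m jog '[[[0,0,-1,0],[0,0,-2.5,0],[0,0,-4,0],[0,0,-4,0],[0,0,-4,0],[0,0,-3,0],[0,3,0,0],[0,3.5,0,0]]]'| grep -E 'tool_pos|wid|ft_'
python3 -m jog '[[[0,4,0,0],[0,4,0,0],[0,4,0,0],[0,4,0,0],[0,4,0,0],[0,0,0,0]]]' 0| grep -E 'tool_pos|wid|ft_'
python3 - <<'E'
from h import *
f=optics.grab_frame("top")
b=blobs(gold(f["frame"],(170,190,320,340))); print(b)
for x,y,w,h,a in b:
    p=plane(f,x+w/2,y+h/2,.051)[:2]-np.array([.522,.289]); print(np.round([p@AX,p@[-.9965,.083]],3))
print(tool()[0]['time_s'],cover())
E
```

```text
tool_pos: [0.4535, 0.2349, 0.048]
ft_force: [-0.7, -0.1, -1.9]
width: 0.0478
tool_pos: [0.4543, 0.2359, 0.0383]
ft_force: [-1.1, 0.2, -2.8]
width: 0.0482
tool_pos: [0.4545, 0.2361, 0.0384]
ft_force: [-0.2, 0.5, -0.1]
width: 0.0597
tool_pos: [0.4491, 0.1719, 0.225]
ft_force: [0.6, -1.0, 0.9]
width: 0.0599
tool_pos: [0.431, -0.0335, 0.2235]
ft_force: [0.1, 0.2, -0.2]
width: 0.0141
[(223, 219, 22, 13, 192.0), (221, 244, 22, 12, 201.0), (219, 269, 22, 12, 199.0), (217, 293, 22, 12, 192.5), (254, 222, 20, 12, 180.0), (252, 246, 21, 13, 190.5), (249, 272, 21, 12, 192.5), (247, 296, 21, 13, 186.0)]
[ 0.016 -0.096]
[ 0.015 -0.032]
[0.014 0.034]
[0.013 0.096]
[-0.063 -0.096]
[-0.065 -0.032]
[-0.064  0.035]
[-0.065  0.098]
76.35 (1.685, 2.0, [190, 268])
```

All four blocks are in the pan in one layer (pan x ≈ +0.015 / −0.064, y ≈ ±0.065). Next I'll go over and behind the cover to push it shut.

```bash
python3 -m jog '[[[0.5,0,-3,0],[0.5,0,-3,0],[0.5,-1,-3,0],[0.5,-2,-3,0],[0.5,-2,-3,0],[0.5,-3,-3,0],[0.5,-3,-1.5,0],[0.5,-3,0,0]]]' 0| grep -E 'tool_pos'
python3 -m jog '[[[0.5,-3.5,0,0],[0.5,-3.5,0,0],[0.5,-3.5,0,0],[0.5,-3.5,0,0],[0.5,-3.5,0,0],[0.5,-3.5,0,0],[0,-3.5,0,0],[0,0,0,0]]]'| grep -E 'tool_pos'
python3 -c "
from h import *
goto([.54,.51,.41],-4.8); print(tool()[0]['qpos'].round(2))"
```

```text
tool_pos: [0.4842, 0.1116, 0.4211]
tool_pos: [0.5304, 0.3568, 0.4175]
shift cm [ -0.17 -15.35   0.8 ] turn deg 0.6 yaw now -4.2
[-0.26  0.47 -0.62  1.29  0.26  1.46 -2.5 ]
```

```bash
python3 -m jog '[[[0,0,0,-7.5],[0,0,0,-7.5],[0,0,0,-7.5],[0,0,0,-7.5],[0,0,0,-7.5],[0,0,0,-7.5]]]'| grep -E 'tool_pos'
python3 -m jog '[[[0,0,0,-7.5],[0,0,0,-7.5],[0,0,0,-7.5],[0,0,0,-7.5],[0,0,0,-7.5],[0,0,0,-7.5],[0,0,0,0]]]'| grep -E 'tool_pos'
python3 -m jog '[[[2,0,0,0],[2.5,0,0,0],[2.5,0,0,0],[2.5,0,0,0],[2.5,0,0,0],[2,0,0,0],[1.5,0,0,0],[0,0,0,0]]]'| grep -E 'tool_pos'
python3 -c "
from h import *
goto([.54,.51,.295],85.2); print(tool()[0]['qpos'].round(2),cover())"
```

```text
tool_pos: [0.5328, 0.3505, 0.4185]
tool_pos: [0.533, 0.3503, 0.4183]
tool_pos: [0.5449, 0.5066, 0.4175]
shift cm [ 0.29 -0.49 12.25] turn deg 0.0 yaw now 85.2
[-0.43  0.75 -0.86  0.93  0.54  1.65 -1.17] (1.685, 2.0, [190, 268])
```

```bash
python3 -m jog '[[[0.3,-0.4,3,0],[0,0,3,0],[0,0,3,0],[0,0,2.5,0],[0,0,0.8,0],[0,0,0,0]]]'| grep -E 'tool_pos|ft_'
python3 -m jog '[[[-1.2,0,0,0],[-1.2,0,0,0],[-1.2,0,0,0],[-1.2,0,0,0],[-1.2,0,0,0],[-1.2,0,0,0],[-1.2,0,0.2,0],[-1.2,0,0.2,0]]]'| grep -E 'tool_pos|ft_'
python3 -c "
from h import *
goto([.535,.415,.288],85.2); print(cover())"
```

```text
tool_pos: [0.5435, 0.506, 0.2945]
ft_force: [0.3, 0.4, -0.5]
tool_pos: [0.535, 0.4107, 0.2909]
ft_force: [0.7, 2.1, 1.3]
shift cm [ 0.43 -0.04  0.29] turn deg -0.0 yaw now 85.2
(1.465, 1.9, [208, 233])
```

Cover follows (≈1.49). Continue along the arc.

```bash
python3 -m jog '[[[-1,0,0.2,0],[-1,0,0.2,0],[-1,0,0.2,0],[-1,0,0.3,0],[-1,0,0.3,0],[-0.9,0,0.3,0],[0,0,0,0]]]'| grep -E 'tool_pos|ft_'
python3 -m jog '[[[-0.8,0,0.4,0],[-0.8,0,0.4,0],[-0.8,0,0.4,0],[-0.8,0,0.4,0],[-0.8,0,0.5,0],[-0.8,0,0.5,0],[-0.8,0,0.5,0],[0,0,0,0]]]'| grep -E 'tool_pos|ft_'
python3 -c "
from h import *
goto([.53,.296,.2455],85.2); print(cover())"
```

```text
tool_pos: [0.5303, 0.3507, 0.2751]
ft_force: [-0.2, 0.1, -0.6]
tool_pos: [0.5255, 0.2949, 0.2439]
ft_force: [-0.3, 0.3, -0.4]
shift cm [ 0.14  0.44 -0.16] turn deg -0.1 yaw now 85.1
(0.85, 2.1, [247, 201])
```

```bash
python3 -m jog '[[[-0.65,0,0.6,0],[-0.65,0,0.6,0],[-0.65,0,0.65,0],[-0.65,0,0.65,0],[-0.6,0,0.7,0],[-0.6,0,0.7,0],[-0.6,0,0.7,0],[0,0,0,0]]]'| grep -E 'tool_pos|ft_'
python3 -m jog '[[[-0.5,0,0.8,0],[-0.5,0,0.8,0],[-0.4,0,0.8,0],[-0.4,0,0.8,0],[-0.4,0,0.8,0],[-0.4,0,0.85,0],[-0.3,0,0.85,0],[0,0,0,0]]]'| grep -E 'tool_pos|ft_'
python3 -c "
from h import *
goto([.513,.21,.079],85.2); print(cover())"
```

```text
tool_pos: [0.5214, 0.2515, 0.1976]
ft_force: [-0.5, -0.1, -0.6]
tool_pos: [0.5187, 0.2232, 0.1405]
ft_force: [0.0, 0.4, -0.2]
shift cm [-1.35 -0.44  6.16] turn deg -0.0 yaw now 85.2
(0.255, 0.4, [269, 227])
```

```bash
python3 -m jog '[[[-0.25,0,0.9,0],[-0.25,0,0.9,0],[-0.2,0,0.9,0],[-0.2,0,0.9,0],[-0.2,0,0.9,0],[-0.1,0,0.8,0],[0,0,0.4,0],[0,0,0,0]]]'| grep -E 'tool_pos|ft_'
python3 -m jog '[[[0,0,0.3,0],[0,0,0.3,0],[0,0,0.2,0],[0,0,0,0],[0,0,0,0]]]'| grep -E 'tool_pos|ft_'
python3 -c "
from h import *
print(cover())"
```

```text
tool_pos: [0.518, 0.2122, 0.0844]
ft_force: [0.6, 0.4, -1.0]
tool_pos: [0.5187, 0.2127, 0.0793]
ft_force: [-5.7, -4.0, 22.5]
(-0.025, 0.8, [274, 251])
```

```bash
python3 -m jog '[[[0,0,-1,0],[0,0,-3,0],[0,0,-4,0],[0,0,-4,0],[0,0,-4,0],[0,0,-2,0],[0,0,0,0],[0,0,0,0]]]'| grep -E 'tool_pos|ft_'
python3 - <<'E'
from h import *
print(cover())
d=optics.grab_frame('top')
m=mask(d,(0,120,40),(8,255,255),(320,200,420,400))
for c in cv2.findContours(m,0,1)[0]:
    if cv2.contourArea(c)>5: print([plane(d,*p,.032)[:2].round(4).tolist() for p in cv2.boxPoints(cv2.minAreaRect(c))])
df=cv2.absdiff(d['frame'],cv2.imread('pics/top0.png')).max(2); k=df[140:215,240:470]>40; ys,xs=np.nonzero(k); print('bystander diff px',k.sum(), (xs.min()+240,xs.max()+240,ys.min()+140,ys.max()+140) if k.sum() else '')
print(tool()[0]['time_s'],tool()[0]['ft_force'])
E
```

```text
tool_pos: [0.5183, 0.2121, 0.2568]
ft_force: [-0.2, -1.4, -1.3]
(-0.025, 0.8, [274, 251])
[[0.3948, -0.0371], [0.5027, -0.0408], [0.502, -0.0644], [0.3941, -0.0605]]
bystander diff px 84 (np.int64(240), np.int64(258), np.int64(210), np.int64(214))
87.05 [ 0.2770529   0.236799   -0.07614147]
```

The cover is shut, the knife is on the board, the bystanders haven't moved and the arm is clear.

```bash
python3 -c "
from rig import order
print(order.hand_in())"
```

```text
the job is handed in; nothing more can be done
None
```

The job is handed in at about 87 s, no verdict returned: my last camera checks showed all four butter blocks in the pan in one layer before closing, then the cover shut, the knife flat on the board and the bystanders unmoved.

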